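Put away the glue tins and knives in the shoemaker's shop

TASK

Tidy the shoemaker's bench: first loosen the wing knob of the knife rack fully (anticlockwise), slide every knife blade-first, flat and fully home into a channel of its own, then tighten the knob fully (clockwise) to lock the blades in. Hang every glue tin upright by its handle on a double hook of the stand, one tin to a hook (before, between or after the knives). Leave the shoe last, bottle and jar where they are.

Things in the scene. Friction and masses are not known exactly. Their poses are not given: they have to be found in the camera images.
- clamp (a joint): black wing knob on top of the knife rack, a hinge about the vertical. 0 rad = fully loosened (anticlockwise stop, seen from above), 1.4 rad = fully tightened (clockwise stop). It drives the clamp bar: the bar's rubber pads leave 15 mm over the channel floors when loose and 6.5 mm when tight.
- clamp_grip (a point): centre of the wing knob's grip: an upright black bar 64 mm long, 14 mm wide, 26 mm tall (top 8 mm above this point, foot 18 mm below), on a 32 mm hub. Grip it across its 14 mm width. This frame turns with the knob: x is the wing's length, along the rack's x when loose, and turns clockwise as it tightens.
- rack: fixed stone slab, 60 mm high, x = -140 to 105 mm, y = -105 to 105; origin on the work surface. On its top (z = 60) two flat channels run along x, mouths at x = 10 mm facing -x, ending at a stop at x = 85; centred at y = -55 and 55, 44 mm wide, timber ribs 14 mm high. A clamp bar crosses over both at x = 30 to 60 mm, the knob between them. Handles lie on the slab before the mouths.
- stand: hook stand of dark steel, fixed: crossbar 380 mm long (along y) on two posts at y = -180 and +180 mm. Three double hooks project 94 mm to -x from it at y = -115, 0, 115 mm. Origin: on the work surface below the crossbar. Crossbar top at 192 mm.
- slot0 (a point): the inner end of channel 0 of the knife rack: on the channel floor, in the middle, at the stop; a fully home blade has its tip here. Axes as the rack's.
- slot1 (a point): the inner end of channel 1 of the knife rack: on the channel floor, in the middle, at the stop; a fully home blade has its tip here. Axes as the rack's.
- hook0 (a point): double hook 0: two parallel 8 mm rods, centres 52 mm apart, along the stand's x. This point: midway between them, level with their upper sides (200 mm up), in the middle of their 80 mm straight part. The free ends (-x) turn up to 16 mm above it, 54 mm from it; the roots, 40 mm behind it, to 18 mm above. A handle bar lies across both rods. Axes as the stand's.
- hook1 (a point): double hook 1: two parallel 8 mm rods, centres 52 mm apart, along the stand's x. This point: midway between them, level with their upper sides (200 mm up), in the middle of their 80 mm straight part. The free ends (-x) turn up to 16 mm above it, 54 mm from it; the roots, 40 mm behind it, to 18 mm above. A handle bar lies across both rods. Axes as the stand's.
- hook2 (a point): double hook 2: two parallel 8 mm rods, centres 52 mm apart, along the stand's x. This point: midway between them, level with their upper sides (200 mm up), in the middle of their 80 mm straight part. The free ends (-x) turn up to 16 mm above it, 54 mm from it; the roots, 40 mm behind it, to 18 mm above. A handle bar lies across both rods. Axes as the stand's.
- tin0: closed round glue tin 0, 84 mm across, 82 mm high, with a stiff upright handle; may be absent. Origin: centre of its underside, z up. Handle: flat uprights at y = -44 and 44 mm, wooden bar along y, 88 mm long, 14 mm wide, at z = 138 to 152 mm. Gap between lid and bar 56 mm, between uprights 84 mm. About 0.3 kg.
- tin0_bar (a point): middle of the underside of tin 0's handle bar, 138 mm above its origin.
- tin1: closed round glue tin 1, 84 mm across, 82 mm high, with a stiff upright handle; may be absent. Origin: centre of its underside, z up. Handle: flat uprights at y = -44 and 44 mm, wooden bar along y, 88 mm long, 14 mm wide, at z = 138 to 152 mm. Gap between lid and bar 56 mm, between uprights 84 mm. About 0.3 kg.
- tin1_bar (a point): middle of the underside of tin 1's handle bar, 138 mm above its origin.
- tin2: closed round glue tin 2, 84 mm across, 82 mm high, with a stiff upright handle; may be absent. Origin: centre of its underside, z up. Handle: flat uprights at y = -44 and 44 mm, wooden bar along y, 88 mm long, 14 mm wide, at z = 138 to 152 mm. Gap between lid and bar 56 mm, between uprights 84 mm. About 0.3 kg.
- tin2_bar (a point): middle of the underside of tin 2's handle bar, 138 mm above its origin.
- knife0: flat shoemaker's knife 0, 190 mm long, lying flat. Origin: on its underside where blade and handle meet; x towards the blade's tip. Steel blade 100 x 34 x 5 mm (x = 0 to 100 mm), dark wooden handle 90 x 24 x 16 mm (x = -90 to 0). About 0.12 kg.
- knife0_tip (a point): middle of the front edge of knife 0's blade, on its underside, 100 mm ahead of the origin.
- knife1: flat shoemaker's knife 1, 190 mm long, lying flat. Origin: on its underside where blade and handle meet; x towards the blade's tip. Steel blade 100 x 34 x 5 mm (x = 0 to 100 mm), dark wooden handle 90 x 24 x 16 mm (x = -90 to 0). About 0.12 kg.
- knife1_tip (a point): middle of the front edge of knife 1's blade, on its underside, 100 mm ahead of the origin.
- shoelast: wooden shoe last, 240 x 75 x 105 mm, a bystander. Origin: underside centre.
- bottle: green glass bottle, 70 mm across, 200 mm high, a bystander. Origin: underside centre.
- jar: amber lidded jar, 80 mm across, 90 mm high, a bystander. Origin: underside centre.
There are look-alikes about, which are no part of the job. What is shaped like the tin2 but yellow is not meant.

How it is judged (in metres and radians):
On the way, in this order (a step that is already met when the one before it is completed fails the run):
1. the wing knob is loosened fully (value of joint clamp below 0.2 rad), for 0.2 s.
2. every knife lies home in a channel, with the knob still loose ((distance between knife0_tip and slot0 below 0.015 m or distance between knife0_tip and slot1 below 0.015 m) and angle between the x axis of each of knife0, knife1 and the x axis of rack, either way round below 0.2 rad and angle between each of knife0, knife1's own z axis and vertical below 0.1 rad and (distance between knife1_tip and slot0 below 0.015 m or distance between knife1_tip and slot1 below 0.015 m) and value of joint clamp below 0.4 rad), for 0.2 s.
3. the wing knob is tightened fully (value of joint clamp above 1.2 rad), for 0.2 s.
At the end, for the whole second after the job is handed in: Each knife: tip within 15 mm of a channel end, flat within 0.1 rad, in line with the rack within 0.2 rad. Wing knob past 1.2 rad. Each tin hangs on a double hook: bar middle within 42 mm of the hook point, upright within 0.25 rad, slower than 0.1 m/s ((distance between knife0_tip and slot0 below 0.015 m or distance between knife0_tip and slot1 below 0.015 m) and angle between the x axis of each of knife0, knife1 and the x axis of rack, either way round below 0.2 rad and angle between each of knife0, knife1's own z axis and vertical below 0.1 rad and (distance between knife1_tip and slot0 below 0.015 m or distance between knife1_tip and slot1 below 0.015 m) and (distance between tin0_bar and hook0 below 0.042 m or distance between tin0_bar and hook1 below 0.042 m or distance between tin0_bar and hook2 below 0.042 m) and angle between each of tin0, tin1, tin2's own z axis and vertical below 0.25 rad and linear speed of each of tin0, tin1, tin2 below 0.1 m/s and (distance between tin1_bar and hook0 below 0.042 m or distance between tin1_bar and hook1 below 0.042 m or distance between tin1_bar and hook2 below 0.042 m) and (distance between tin2_bar and hook0 below 0.042 m or distance between tin2_bar and hook1 below 0.042 m or distance between tin2_bar and hook2 below 0.042 m) and value of joint clamp above 1.2 rad); the robot touches nothing.
It fails at once if the shoe last is pushed more than 30 mm from its place (distance of shoelast from where it was at the start of the episode above 0.03 m).
It fails at once if the bottle is pushed more than 30 mm from its place (distance of bottle from where it was at the start of the episode above 0.03 m).
It fails at once if the jar is pushed more than 30 mm from its place (distance of jar from where it was at the start of the episode above 0.03 m).
Of tin0, tin1, tin2 only 2 to 3 are there at a start; the rules pass over those that are not, and their reading is None.
At some moment in a run one of knife0, knife1, tin0, tin1, tin2 may be knocked a few centimetres aside while the robot is not near it.
It also fails if it takes over 210 s, if anything falls off the work surface, if the arm or the gripper's body presses on something with over 40 N, if the wrist force passes 120 N, or if a joint passes its speed limit or range.

ROBOT

A 7-joint arm with a two-finger parallel gripper is mounted at the origin on the work surface. World frame = base frame: x ahead of the robot, y to its left, z up, the work surface at z = 0. Lengths are in m, angles in degrees, forces in N, time in s.
With the tool pointing down it reaches from about 0.425 to 0.975 m from the base axis. Payload 16.7 kg.
Tool frame: the origin (TCP) lies between the finger pads; the fingertips stand 17 mm ahead of it and the grasp point (between the pads) lies 2 mm behind it (ctrl.tip_reach is the distance from the TCP to the fingertips, in m); z points along the fingers, y is the line along which they close (so a half turn about z gives the same grasp; the last joint's range is limited). The gripper opens to 85 mm and grips with 20 to 120 N. Pads are 22 mm wide; open, the fingers measure 114 mm over their backs; the gripper's body (76 mm by 85 mm) begins 54 mm behind the grasp point. The pads swing forward as they close: fully open they stand 13 mm farther back than shut.
Start: joints at [-78.467, 24.414, 4.234, 92.017, -1.954, 63.644, -3.845], TCP at [0.232, 0.634, 0.248] pointing down, gripper open.
Joint ranges: [-163.25, 163.25], [-28.42, 122.38], [-70.27, 78.77], [12.13, 141.07], [-58.53, 238.53], [9.26, 117.41], [-156.51, 156.51]. Speed limits (degrees/s): [108.29, 108.29, 136.94, 136.94, 172.46, 172.46, 172.46].

INTERFACE

Orientations are given as a 3x3 rotation matrix whose columns are the frame's x, y, z axes.
In Python, from cell import ctrl, imaging, close_job gives the robot as it stands. The module is installed in compiled form; this text tells all that it offers.
- The arm moves only by the shell command python3 -m crank 'ROWS' [OPENING] [FORCE]. ROWS is JSON, a list of rows, each an object of numbers: "dx", "dy", "dz": the shift along the world's x, y, z in m; "ax", "ay", "az": the turn, a rotation vector about the world's x, y, z in rad. In form: [{"dx": .., "dy": .., "dz": .., "ax": .., "ay": .., "az": ..}, ...]. A call has 1 to 8 rows; each row shifts and turns the commanded pose from where the row before left it; what a row does not reach is not made up. A row lasts 1/10 s, in which the tool goes at most 50 mm and 8.59 degrees, less where a joint would pass 70% of its speed; a pose out of reach is approached as far as the arm can. A call with a gripper value outside its range is refused whole. OPENING is the finger opening in m, from 0 to 0.0854, set as the call begins (- or left out, the last holds). The fingers move at their own pace and stop on an object; FORCE is the grip in N (left out, the last holds). Time passes only in rows, so rows that do not move let the fingers close. It gives the time, the measured TCP pose, the force, the opening and the grip force at its end, in the units of the state.
- ctrl.get_state(): the state, without advancing time (a new reading comes with each control period).
- imaging.camera(name): name is "scene" or "side" or "wrist"; returns (picture, depth): 384x512x3 uint8, blue, green, red; 384x512 float32, m along the optical axis (not along the pixel's ray), 0 where there is no reading.
- imaging.camera_info(name): a dict with "intrinsics" (3x3 intrinsics, pixels), "eye" and "attitude" of the camera in the world. Camera axes: x right, y up, looking along -z (the intrinsics and any distortion apply to the point x, -y, -z); pixel columns grow to the right and rows downward; lengths in m; the calibration is good to about 2 mm. A picture is of the moment at which its call begins: read the wrist's pose just before it. camera_info takes no time and is no camera call; for the wrist camera it gives the pose at the moment of the call.
- close_job(): hands the job in; it is judged then, once.
The state is a dict: "time_s": time; "q": joint angles; "joint_vel": joint speeds; "effort": joint torques, N m; "ee_pos": TCP position; "tool_rot": TCP orientation; "wrist_force": force on the tool from outside, world axes, zero at the start; "moment": the same for the moment, N m; "width": finger opening in m; "gripper_force": force on a finger pad.
Only numpy, scipy, OpenCV 4.12 (cv2) and the standard library are available. Lean on these libraries where they do the work, as an engineer would, in place of code of your own. Each camera call takes 0.05 s, during which the arm holds its last target. There are 200 camera calls.

## Working session

There is one attempt and no reset: what is moved stays moved. The work goes in short steps, Python scripts to look and compute and a shell command to move; the robot and the scene stay as the last step left them, time stands still between calls to the robot, and variables do not carry over. Pictures are saved under pics/ and viewed, at most 14 in all, crops included, and the job is handed in when it is done.

```bash
mkdir -p pics; ls; cat > h.py <<'E'
import numpy as np, cv2
from cell import ctrl, imaging
def grab(n):
    I=imaging.camera_info(n); p,d=imaging.camera(n)
    return p,d,I
def cloud(d,I):
    K=np.array(I["intrinsics"]);R=np.array(I["attitude"]);e=np.array(I["eye"])
    v,u=np.mgrid[:d.shape[0],:d.shape[1]]
    P=np.stack([(u-K[0,2])/K[0,0]*d,-(v-K[1,2])/K[1,1]*d,-d],-1)
    return P@R.T+e
E
python3 - <<'E'
from h import *
s=ctrl.get_state(); print({k:np.round(v,3).tolist() for k,v in s.items()})
for n in("scene","side"):
    p,d,I=grab(n); print(n,I); cv2.imwrite(f"pics/{n}0.png",p); np.savez(f"{n}0.npz",p=p,d=d,K=I["intrinsics"],R=I["attitude"],e=I["eye"])
E
```

```text
pics
{'time_s': 0.0, 'q': [-78.466, 24.449, 4.231, 92.053, -1.954, 63.643, -3.843], 'joint_vel': [0.02, 0.04, 0.001, -0.017, -0.002, 0.033, -0.055], 'effort': [0.002, -94.987, 3.764, -46.349, 0.02, 0.011, 0.0], 'ee_pos': [0.232, 0.634, 0.248], 'tool_rot': [[-0.939, 0.344, -0.0], [0.344, 0.939, -0.001], [-0.0, -0.001, -1.0]], 'wrist_force': [-1.182, -0.78, -0.135], 'moment': [0.031, 0.025, 0.019], 'gripper_force': 0.0, 'width': 0.085}
scene {'intrinsics': array([[483.03010758,   0.        , 258.14900717],
       [  0.        , 483.03010758, 187.85418931],
       [  0.        ,   0.        ,   1.        ]]), 'eye': array([1.4284039 , 0.40063209, 1.54960235]), 'attitude': array([[-0.50448816, -0.70716306,  0.49539085],
       [ 0.86336435, -0.41959551,  0.28025275],
       [ 0.00967939,  0.569087  ,  0.82222035]])}
side {'intrinsics': array([[374.77739523,   0.        , 254.58986854],
       [  0.        , 374.77739523, 189.38328776],
       [  0.        ,   0.        ,   1.        ]]), 'eye': array([ 0.53245417, -1.15482328,  0.9447366 ]), 'attitude': array([[ 0.99950377,  0.01613606, -0.02705268],
       [-0.03131513,  0.60180464, -0.79802916],
       [ 0.00340338,  0.79848031,  0.60201131]])}
```

View pics/scene0.png

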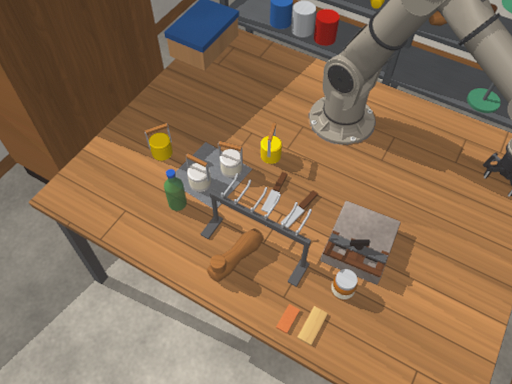

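View pics/side0.png

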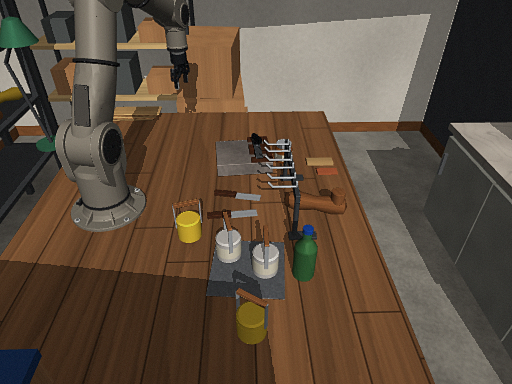

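```bash
python3 - <<'E'
from h import *
z=np.load("scene0.npz");p=z["p"]
a=cv2.resize(p[115:225,135:335],(800,440),interpolation=cv2.INTER_CUBIC); cv2.imwrite("pics/c1.png",a)
z2=np.load("side0.npz");P=cloud(z2["d"],dict(intrinsics=z2["K"],attitude=z2["R"],eye=z2["e"]))
Q=cloud(z["d"],dict(intrinsics=z["K"],attitude=z["R"],eye=z["e"]))
for n,(u,v) in dict(whiteA=(230,158),whiteB=(197,172),yel1=(270,152),yel2=(160,150),knobtop=(359,243),slab=(362,222),barend1=(214,198),barend2=(307,240),jar=(346,276),bottle=(171,174),k1h=(280,183),k1b=(271,203),k2h=(308,200),k2b=(294,215),table=(300,160)).items(): print(n,Q[v,u].round(3),p[v,u])
for n,(u,v) in dict(wA=(228,240),wB=(265,258),y=(189,225),y2=(252,323)).items(): print(n,P[v,u].round(3),z2["p"][v,u])
E
```

```text
whiteA [ 0.479 -0.263  0.083] [149 154 161]
whiteB [ 0.605 -0.33   0.092] [216 221 226]
yel1 [ 0.377 -0.144  0.086] [101 126 140]
yel2 [ 0.576 -0.529  0.067] [ 10 136 164]
knobtop [0.594 0.317 0.129] [42 44 50]
slab [0.472 0.288 0.064] [141 150 162]
barend1 [ 0.713 -0.176  0.175] [68 69 71]
barend2 [0.703 0.173 0.187] [100  98  99]
jar [0.704 0.327 0.089] [201 200 199]
bottle [ 0.718 -0.349  0.199] [202 105  53]
k1h [ 0.443 -0.06   0.018] [ 46  66 101]
k1b [ 0.537 -0.047  0.011] [200 199 198]
k2h [0.456 0.069 0.016] [ 49  71 111]
k2b [0.536 0.052 0.005] [198 199 198]
table [ 0.293 -0.049  0.006] [ 58  91 127]
wA [ 0.477 -0.287  0.088] [88 91 91]
wB [ 0.591 -0.38   0.101] [139 138 136]
y [ 0.342 -0.204  0.08 ] [ 60 206 214]
y2 [ 0.546 -0.589  0.084] [ 27  97 119]
```

View pics/c1.png

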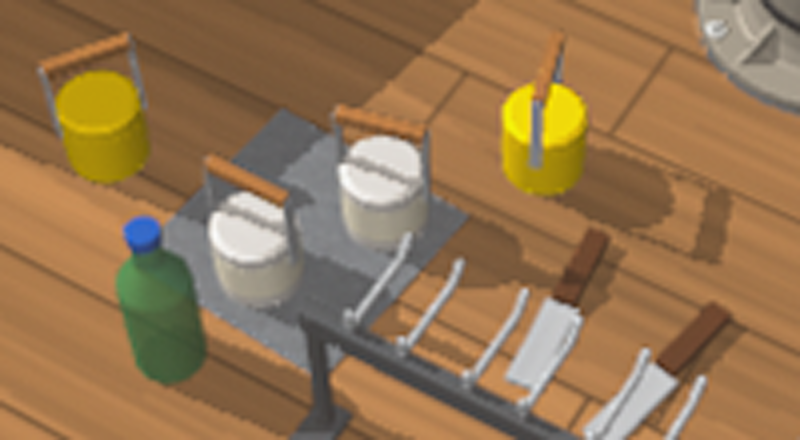

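```bash
cat > fit.py <<'E'
from h import *
Ps=[];Cs=[]
for n in("scene","side"):
    z=np.load(n+"0.npz");Ps.append(cloud(z["d"],dict(intrinsics=z["K"],attitude=z["R"],eye=z["e"])).reshape(-1,3));Cs.append(z["p"].reshape(-1,3).astype(int))
    P,C=Ps[-1],Cs[-1]; sat=C.max(1)-C.min(1)
    def sel(x0,x1,y0,y1,z0,z1,m=True): return (P[:,0]>x0)&(P[:,0]<x1)&(P[:,1]>y0)&(P[:,1]<y1)&(P[:,2]>z0)&(P[:,2]<z1)&m
    def rect(name,m):
        Q=P[m]; 
        if len(Q)<8: print(n,name,len(Q));return
        r=cv2.minAreaRect((Q[:,:2]*1000).astype(np.float32)); print(n,name,len(Q),np.round(r[0]),np.round(r[1]),round(r[2],1),"z",np.median(Q[:,2]).round(4))
    rect("slab",sel(.35,.72,.18,.45,.05,.07,sat<40))
    rect("xbar",sel(.66,.76,-.25,.25,.165,.205,C.max(1)<130))
    rect("barwood",sel(.55,.7,.18,.45,.065,.12,sat>40))
    rect("knob",sel(.52,.66,.25,.38,.105,.15,C.max(1)<90))
    for k,(a,b) in dict(k0=(-.1,0.0),k1=(.02,.12)).items():
        dk=(C.max(1)<140)&(C[:,2]-C[:,0]>25)
        rect(k+"blade",sel(.46,.61,a,b,-.003,.02,(sat<25)&(C.max(1)>140)))
        rect(k+"handle",sel(.36,.53,a,b,.010,.03,(C[:,2]<125)))
    for k,(x,y) in dict(A=(.479,-.263),B=(.605,-.33)).items():
        rect(k+"bar",sel(x-.08,x+.08,y-.08,y+.06,.128,.165,(sat>50)))
        rect(k+"lid",sel(x-.08,x+.08,y-.08,y+.06,.07,.095,(sat<30)))
E
python3 fit.py
```

```text
scene slab 2239 [554. 295.] [304. 250.] 4.0 z 0.0619
scene xbar 830 [689.  -6.] [383.  56.] 89.5 z 0.1903
scene barwood 622 [627. 321.] [146. 206.] 2.5 z 0.0754
scene knob 139 [592. 318.] [23. 62.] 24.3 z 0.129
scene k0blade 190 [528. -55.] [106.  37.] 6.7 z 0.0079
scene k0handle 123 [421. -57.] [ 50. 121.] 77.4 z 0.0183
scene k1blade 160 [545.  50.] [ 35. 102.] 78.2 z 0.0069
scene k1handle 132 [452.  73.] [36. 92.] 78.5 z 0.0184
scene Abar 113 [ 473. -263.] [21. 89.] 11.2 z 0.1556
scene Alid 335 [ 489. -278.] [ 84. 127.] 33.9 z 0.0866
scene Bbar 97 [ 594. -334.] [89. 17.] 86.6 z 0.1548
scene Blid 310 [ 599. -331.] [74. 91.] 7.5 z 0.0861
side slab 991 [551. 315.] [294. 228.] 4.4 z 0.0596
side xbar 284 [693.  -9.] [ 42. 384.] 0.1 z 0.1908
side barwood 90 [627. 318.] [136. 216.] 4.3 z 0.0723
side knob 78 [586. 310.] [23. 67.] 42.5 z 0.1245
side k0blade 70 [528. -60.] [97. 37.] 6.3 z 0.0047
side k0handle 99 [433. -69.] [89. 30.] 7.2 z 0.0155
side k1blade 53 [545.  48.] [40. 95.] 74.1 z 0.0044
side k1handle 98 [451.  64.] [30. 89.] 81.4 z 0.0152
side Abar 79 [ 475. -266.] [13. 90.] 12.4 z 0.1547
side Alid 376 [ 504. -278.] [ 84. 147.] 70.3 z 0.0839
side Bbar 93 [ 595. -336.] [13. 91.] 0.1 z 0.1548
side Blid 413 [ 613. -353.] [ 82. 134.] 48.9 z 0.0839
```

```bash
python3 -m crank '[{"dx":0.04,"dy":-0.03,"dz":0.01},{"dx":0.04,"dy":-0.03,"dz":0.01},{"dx":0.04,"dy":-0.03,"dz":0.01},{"dx":0.04,"dy":-0.03,"dz":0.01},{"dx":0.04,"dy":-0.03,"dz":0.01},{"dx":0.04,"dy":-0.03,"dz":0.01},{"dx":0.03,"dy":-0.04,"dz":0.01},{"dx":0.02,"dy":-0.04,"dz":0.01}]'
python3 -m crank '[{"dx":0.02,"dy":-0.04},{"dx":0.0,"dy":-0.02},{},{}]'
python3 - <<'E'
from h import *
p,d,I=grab("wrist"); print(I); cv2.imwrite("pics/w1.png",p); np.savez("wrist1.npz",p=p,d=d,K=I["intrinsics"],R=I["attitude"],e=I["eye"])
E
```

```text
{'intrinsics': array([[310.74291431,   0.        , 255.93028329],
       [  0.        , 310.74291431, 192.83622146],
       [  0.        ,   0.        ,   1.        ]]), 'eye': array([0.15173708, 0.6632629 , 0.37363737]), 'attitude': array([[ 0.34494706, -0.88677279, -0.30764517],
       [ 0.9386205 ,  0.32527885,  0.11482692],
       [-0.00175492, -0.32837128,  0.9445471 ]])}invalid input
invalid input
```

View pics/w1.png

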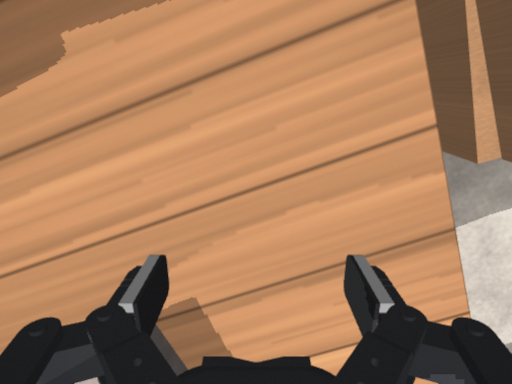

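```bash
python3 -m crank '[{"dx":0.04,"dy":-0.03,"dz":0.01,"ax":0,"ay":0,"az":0},{"dx":0.04,"dy":-0.03,"dz":0.01,"ax":0,"ay":0,"az":0},{"dx":0.04,"dy":-0.03,"dz":0.01,"ax":0,"ay":0,"az":0},{"dx":0.04,"dy":-0.03,"dz":0.01,"ax":0,"ay":0,"az":0},{"dx":0.04,"dy":-0.03,"dz":0.01,"ax":0,"ay":0,"az":0},{"dx":0.04,"dy":-0.03,"dz":0.01,"ax":0,"ay":0,"az":0},{"dx":0.03,"dy":-0.04,"dz":0.01,"ax":0,"ay":0,"az":0},{"dx":0.02,"dy":-0.04,"dz":0.01,"ax":0,"ay":0,"az":0}]'
python3 -m crank '[{"dx":0.02,"dy":-0.04,"dz":0,"ax":0,"ay":0,"az":0},{"dx":0.0,"dy":-0.02,"dz":0,"ax":0,"ay":0,"az":0},{"dx":0,"dy":0,"dz":0,"ax":0,"ay":0,"az":0},{"dx":0,"dy":0,"dz":0,"ax":0,"ay":0,"az":0}]'
python3 - <<'E'
from h import *
p,d,I=grab("wrist"); print(I["eye"]); cv2.imwrite("pics/w2.png",p); np.savez("wrist1.npz",p=p,d=d,K=I["intrinsics"],R=I["attitude"],e=I["eye"])
E
```

```text
time_s: 0.95
ee_pos: [0.5185, 0.376, 0.3268]
tool_rot: [[-0.939, 0.345, -0.0], [0.345, 0.939, -0.001], [-0.0, -0.001, -1.0]]
wrist_force: [1.0, -0.2, 0.1]
width: 0.0849
gripper_force: 0.0
time_s: 1.35
ee_pos: [0.5364, 0.3184, 0.3269]
tool_rot: [[-0.939, 0.344, -0.0], [0.344, 0.939, 0.0], [0.0, 0.0, -1.0]]
wrist_force: [-0.6, 0.2, -0.5]
width: 0.0855
gripper_force: 0.0
[0.45623667 0.34792641 0.4528756 ]
```

View pics/w2.png

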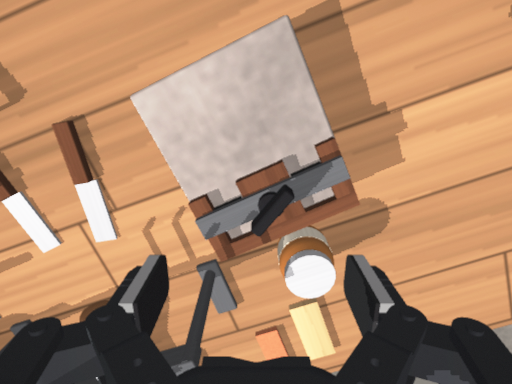

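```bash
cat >> h.py <<'E'
def load(f):
    z=np.load(f);return z["p"],z["d"],dict(intrinsics=z["K"],attitude=z["R"],eye=z["e"])
def ray(I,u,v,z):
    K=np.array(I["intrinsics"]);R=np.array(I["attitude"]);e=np.array(I["eye"])
    r=R@np.array([(u-K[0,2])/K[0,0],-(v-K[1,2])/K[1,1],-1.]);return (e+r*(z-e[2])/r[2])[:2]
def rectw(I,m,z):
    m=m.astype(np.uint8);n,l,s,c=cv2.connectedComponentsWithStats(m)
    k=1+np.argmax(s[1:,4]);v,u=np.where(l==k)
    Q=np.array([ray(I,a,b,z) for a,b in zip(u,v)])*1000
    r=cv2.minAreaRect(Q.astype(np.float32));return len(u),np.round(r[0],1),np.round(r[1],1),round(r[2],1),np.round(cv2.boxPoints(r)).tolist()
E
python3 - <<'E'
from h import *
p,d,I=load("wrist1.npz");P=cloud(d,I);C=p.astype(int);sat=C.max(2)-C.min(2);Z=P[...,2]
W=(P[...,0]<.72)&(P[...,1]>.15)&(P[...,1]<.46)
print("slab",rectw(I,W&(abs(Z-.06)<.008)&(sat<40)&(P[...,0]<.56),.06))
print("slab z",np.median(Z[100:150,200:280]))
for zz in (.08,.09,.1,.11,.12,.13,.14,.15):print(zz,((abs(Z-zz)<.005)&W&(P[...,0]>.5)).sum())
dk=W&(Z>.117)&(Z<.16)&(C.max(2)<75); print("knob",np.median(Z[dk]),rectw(I,dk,np.median(Z[dk])))
cb=W&(Z>.075)&(Z<.115)&(sat<25)&(C.max(2)<125)&(C.max(2)>50)&(P[...,0]>.55)&(P[...,0]<.66);print("cbar",np.median(Z[cb]),rectw(I,cb,np.median(Z[cb])))
for (u,v) in((132,98),(288,17)):print(ray(I,u,v,.06))
for i,(a,b,c,e) in enumerate([(50,115,115,245),(0,165,60,255)]):
    M=np.zeros(d.shape,bool);M[c:e,a:b]=1
    M=np.zeros(d.shape,bool);M[b:e,a:c]=1
    print("blade",rectw(I,M&(sat<30)&(C.max(2)>150),.005)); print("handle",rectw(I,M&(C[...,2]<110)&(Z>.008),.016))
E
```

```text
slab (21280, array([486.3, 309.4]), array([161. , 207.9]), 4.6, [[398.0, 407.0], [414.0, 199.0], [575.0, 212.0], [558.0, 420.0]])
slab z 0.060287185579149194
0.08 1242
0.09 4298
0.1 88
0.11 261
0.12 214
0.13 510
0.14 409
0.15 93
knob 0.134796625233398 (858, array([585.4, 317.8]), array([18.3, 66.2]), 31.4, [[560.0, 341.0], [595.0, 285.0], [611.0, 294.0], [576.0, 351.0]])
cbar 0.08941646785663387 (1459, array([587.4, 318.4]), array([ 33.1, 197.1]), 5.2, [[562.0, 415.0], [580.0, 219.0], [613.0, 222.0], [595.0, 418.0]])
[0.41836454 0.20183711]
[0.40109941 0.40621486]
blade (1312, array([545. ,  49.1]), array([ 34.9, 100.5]), 79.2, [[492.0, 41.0], [591.0, 23.0], [598.0, 57.0], [499.0, 76.0]])
handle (244, array([453.3,  80.4]), array([ 6.8, 87.9]), 80.1, [[409.0, 85.0], [496.0, 69.0], [497.0, 76.0], [411.0, 91.0]])
blade (1281, array([526.9, -56.2]), array([100.5,  35. ]), 6.0, [[475.0, -44.0], [479.0, -79.0], [579.0, -68.0], [575.0, -34.0]])
handle (105, array([460.5, -48.3]), array([29.1, 10.9]), 14.2, [[445.0, -47.0], [448.0, -57.0], [476.0, -50.0], [473.0, -39.0]])
```

```bash
python3 -m crank '[{"dx":0.0104,"dy":0,"dz":-0.02,"ax":0,"ay":0,"az":-0.1344},{"dx":0.0104,"dy":0,"dz":-0.02,"ax":0,"ay":0,"az":-0.1344},{"dx":0.0104,"dy":0,"dz":-0.02,"ax":0,"ay":0,"az":-0.1344},{"dx":0.0104,"dy":0,"dz":-0.02,"ax":0,"ay":0,"az":-0.1344},{"dx":0.0104,"dy":0,"dz":-0.02,"ax":0,"ay":0,"az":-0.1344},{"dx":0,"dy":0,"dz":-0.02,"ax":0,"ay":0,"az":0},{"dx":0,"dy":0,"dz":0,"ax":0,"ay":0,"az":0}]' 0.0854 30
python3 - <<'E'
from h import *
s=ctrl.get_state();print(s["q"])
p,d,I=grab("wrist");np.savez("wrist2.npz",p=p,d=d,K=I["intrinsics"],R=I["attitude"],e=I["eye"])
P=cloud(d,I);C=p.astype(int);Z=P[...,2];W=(P[...,0]<.66)&(P[...,0]>.52)&(P[...,1]>.25)&(P[...,1]<.38)
dk=W&(Z>.122)&(Z<.16)&(C.max(2)<75); print("knob",np.median(Z[dk]),rectw(I,dk,np.median(Z[dk])))
E
```

```text
time_s: 2.1
ee_pos: [0.5869, 0.3192, 0.2037]
tool_rot: [[-0.523, 0.852, -0.004], [0.852, 0.523, -0.003], [-0.0, -0.005, -1.0]]
wrist_force: [-0.8, 0.2, -0.2]
width: 0.0851
gripper_force: 0.0
[-48.47324071  27.14541622  19.77037913  95.99860936 -10.36220622
  58.94212586   6.22990241]
knob 0.13505050866477025 (1772, array([587.7, 320.2]), array([13.7, 65.9]), 32.2, [[564.0, 344.0], [599.0, 289.0], [611.0, 296.0], [576.0, 352.0]])
```

```bash
python3 -m crank '[{"dx":0,"dy":0,"dz":-0.025,"ax":0,"ay":0,"az":0.01},{"dx":0,"dy":0,"dz":-0.025,"ax":0,"ay":0,"az":0},{"dx":0,"dy":0,"dz":-0.023,"ax":0,"ay":0,"az":0},{"dx":0,"dy":0,"dz":0,"ax":0,"ay":0,"az":0}]'
python3 -m crank '[{"dx":0,"dy":0,"dz":0,"ax":0,"ay":0,"az":0},{"dx":0,"dy":0,"dz":0,"ax":0,"ay":0,"az":0},{"dx":0,"dy":0,"dz":0,"ax":0,"ay":0,"az":0},{"dx":0,"dy":0,"dz":0,"ax":0,"ay":0,"az":0},{"dx":0,"dy":0,"dz":0,"ax":0,"ay":0,"az":0},{"dx":0,"dy":0,"dz":0,"ax":0,"ay":0,"az":0}]' 0 50
python3 -m crank '[{"dx":0,"dy":0,"dz":0,"ax":0,"ay":0,"az":0.1},{"dx":0,"dy":0,"dz":0,"ax":0,"ay":0,"az":0.1},{"dx":0,"dy":0,"dz":0,"ax":0,"ay":0,"az":0.1},{"dx":0,"dy":0,"dz":0,"ax":0,"ay":0,"az":0.1}]'
```

```text
time_s: 2.55
ee_pos: [0.5873, 0.3186, 0.1324]
tool_rot: [[-0.531, 0.847, -0.003], [0.847, 0.531, -0.001], [0.0, -0.003, -1.0]]
wrist_force: [0.0, -1.0, -0.5]
width: 0.0854
gripper_force: 0.0
time_s: 3.15
ee_pos: [0.5895, 0.3187, 0.1349]
tool_rot: [[-0.53, 0.848, 0.002], [0.848, 0.53, 0.001], [0.0, 0.002, -1.0]]
wrist_force: [3.0, 2.1, 4.6]
width: 0.0127
gripper_force: 51.8
time_s: 3.55
ee_pos: [0.5893, 0.3184, 0.1349]
tool_rot: [[-0.82, 0.572, 0.001], [0.572, 0.82, 0.001], [-0.0, 0.001, -1.0]]
wrist_force: [0.5, 0.2, 8.2]
width: 0.0126
gripper_force: 52.1
```

```bash
python3 -m crank '[{"dx":0,"dy":0,"dz":0,"ax":0,"ay":0,"az":0.12},{"dx":0,"dy":0,"dz":0,"ax":0,"ay":0,"az":0.12},{"dx":0,"dy":0,"dz":0,"ax":0,"ay":0,"az":0.12},{"dx":0,"dy":0,"dz":0,"ax":0,"ay":0,"az":0.12},{"dx":0,"dy":0,"dz":0,"ax":0,"ay":0,"az":0.12},{"dx":0,"dy":0,"dz":0,"ax":0,"ay":0,"az":0.1},{"dx":0,"dy":0,"dz":0,"ax":0,"ay":0,"az":0.05},{"dx":0,"dy":0,"dz":0,"ax":0,"ay":0,"az":0}]'
python3 -m crank '[{"dx":0,"dy":0,"dz":0,"ax":0,"ay":0,"az":0.04},{"dx":0,"dy":0,"dz":0,"ax":0,"ay":0,"az":0},{"dx":0,"dy":0,"dz":0,"ax":0,"ay":0,"az":0}]'; python3 -c "
from cell import ctrl;s=ctrl.get_state();print(s['moment'],s['q'])"
```

```text
time_s: 4.35
ee_pos: [0.5892, 0.3177, 0.1348]
tool_rot: [[-0.991, -0.137, 0.0], [-0.137, 0.991, 0.0], [-0.001, 0.0, -1.0]]
wrist_force: [-2.3, -0.4, 9.7]
width: 0.0129
gripper_force: 57.8
time_s: 4.65
ee_pos: [0.5892, 0.3177, 0.1349]
tool_rot: [[-0.985, -0.174, 0.001], [-0.174, 0.985, 0.0], [-0.001, 0.0, -1.0]]
wrist_force: [-2.0, -2.1, 10.8]
width: 0.0126
gripper_force: 69.4
[-0.44172929  0.37933711 -1.7071803 ] [-35.14808457  30.18862982   1.78558978  98.20602094  -1.1508668
  51.5848385   67.1236454 ]
```

```bash
python3 -m crank '[{"dx":0,"dy":0,"dz":0,"ax":0,"ay":0,"az":-0.04},{"dx":0,"dy":0,"dz":0,"ax":0,"ay":0,"az":-0.04},{"dx":0,"dy":0,"dz":0,"ax":0,"ay":0,"az":0},{"dx":0,"dy":0,"dz":0,"ax":0,"ay":0,"az":0}]'  0.0854
python3 -m crank '[{"dx":0,"dy":0,"dz":0,"ax":0,"ay":0,"az":0},{"dx":0,"dy":0,"dz":0.03,"ax":0,"ay":0,"az":0},{"dx":0,"dy":0,"dz":0.04,"ax":0,"ay":0,"az":0},{"dx":0,"dy":0,"dz":0.04,"ax":0,"ay":0,"az":0},{"dx":-0.03,"dy":0,"dz":0.04,"ax":0,"ay":0,"az":0},{"dx":-0.04,"dy":0,"dz":0.02,"ax":0,"ay":0,"az":0},{"dx":-0.0,"dy":0,"dz":0,"ax":0,"ay":0,"az":0},{"dx":0,"dy":0,"dz":0,"ax":0,"ay":0,"az":0}]'
python3 - <<'E'
from h import *
p,d,I=grab("wrist");np.savez("wrist3.npz",p=p,d=d,K=I["intrinsics"],R=I["attitude"],e=I["eye"]);cv2.imwrite("pics/w3.png",p)
P=cloud(d,I);C=p.astype(int);Z=P[...,2];sat=C.max(2)-C.min(2);W=(P[...,0]<.66)&(P[...,0]>.52)&(P[...,1]>.25)&(P[...,1]<.38)
dk=W&(Z>.122)&(Z<.16)&(C.max(2)<75); print("knob",np.median(Z[dk]),rectw(I,dk,np.median(Z[dk])))
W=(P[...,0]<.72)&(P[...,1]>.15)&(P[...,1]<.46)
print("slab",rectw(I,W&(abs(Z-.06)<.008)&(sat<40)&(P[...,0]<.56),.06))
cb=W&(Z>.075)&(Z<.115)&(sat<25)&(C.max(2)<125)&(C.max(2)>50)&(P[...,0]>.55)&(P[...,0]<.66);print("cbar",np.median(Z[cb]),rectw(I,cb,np.median(Z[cb])))
E
```

```text
time_s: 5.05
ee_pos: [0.5886, 0.318, 0.1339]
tool_rot: [[-0.995, -0.098, -0.0], [-0.098, 0.995, -0.0], [0.0, -0.0, -1.0]]
wrist_force: [-0.3, 0.4, -0.5]
width: 0.0704
gripper_force: 0.0
time_s: 5.85
ee_pos: [0.5184, 0.3184, 0.3049]
tool_rot: [[-0.995, -0.098, 0.001], [-0.098, 0.995, 0.001], [-0.001, 0.001, -1.0]]
wrist_force: [0.0, 0.1, -0.4]
width: 0.0851
gripper_force: 0.0
knob 0.13495495323725418 (718, array([585.5, 317.2]), array([67.3, 13.6]), 4.7, [[551.0, 321.0], [553.0, 308.0], [620.0, 313.0], [618.0, 327.0]])
slab (23148, array([486.4, 309.1]), array([161.7, 207.4]), 4.6, [[398.0, 406.0], [414.0, 199.0], [575.0, 212.0], [559.0, 419.0]])
cbar 0.09597022693980178 (1089, array([580. , 370.9]), array([36.8, 91.3]), 7.3, [[556.0, 414.0], [568.0, 323.0], [604.0, 328.0], [592.0, 419.0]])
```

View pics/w3.png

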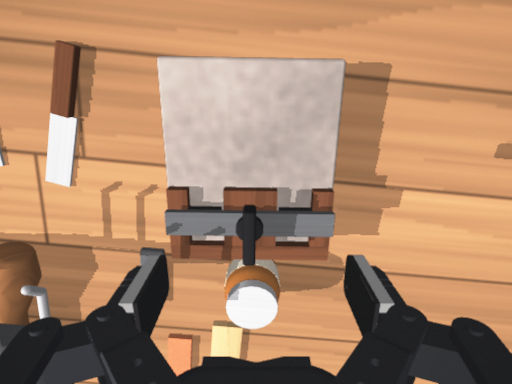

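```bash
python3 -m crank '[{"dx":-0.009,"dy":-0.043,"dz":-0.01,"ax":0,"ay":0,"az":-0.05},{"dx":-0.009,"dy":-0.043,"dz":-0.01,"ax":0,"ay":0,"az":-0.05},{"dx":-0.009,"dy":-0.043,"dz":-0.01,"ax":0,"ay":0,"az":-0.05},{"dx":-0.009,"dy":-0.043,"dz":-0.01,"ax":0,"ay":0,"az":-0.05},{"dx":-0.008,"dy":-0.043,"dz":-0.01,"ax":0,"ay":0,"az":-0.05},{"dx":-0.008,"dy":-0.04,"dz":-0.01,"ax":0,"ay":0,"az":-0.033},{"dx":0,"dy":0,"dz":0,"ax":0,"ay":0,"az":0},{"dx":0,"dy":0,"dz":0,"ax":0,"ay":0,"az":0}]'
cat > knives.py <<'E'
import sys
from h import *
p,d,I=grab("wrist");np.savez("wristk.npz",p=p,d=d,K=I["intrinsics"],R=I["attitude"],e=I["eye"]);cv2.imwrite(sys.argv[1],p)
def knives(p,d,I,box):
    P=cloud(d,I);C=p.astype(int);sat=C.max(2)-C.min(2)
    x0,x1,y0,y1,z0=box
    W=(P[...,0]>x0)&(P[...,0]<x1)&(P[...,1]>y0)&(P[...,1]<y1)&(P[...,2]<z0+.03)&(P[...,2]>z0-.01)
    print("blade",rectw(I,W&(sat<30)&(C.max(2)>130),z0+.005)); print("handle",rectw(I,W&(C[...,2]<125)&(P[...,2]>z0+.009),z0+.016))
print("A");knives(p,d,I,(.36,.62,0,.12,0));print("B");knives(p,d,I,(.36,.62,-.13,0,0))
E
python3 knives.py pics/k1.png
```

```text
time_s: 6.7
ee_pos: [0.4669, 0.0619, 0.2432]
tool_rot: [[-0.982, 0.187, -0.001], [0.187, 0.982, -0.001], [0.001, -0.001, -1.0]]
wrist_force: [0.4, 1.0, 0.3]
width: 0.086
gripper_force: 0.0
A
blade (1867, array([545. ,  49.7]), array([34.1, 99.6]), 78.5, [[493.0, 43.0], [590.0, 23.0], [597.0, 57.0], [500.0, 76.0]])
handle (147, array([449.9,  77.7]), array([88.9, 20.3]), 2.8, [[405.0, 86.0], [406.0, 65.0], [495.0, 70.0], [494.0, 90.0]])
B
blade (1921, array([526.8, -55.6]), array([100.7,  35.3]), 6.0, [[475.0, -43.0], [479.0, -78.0], [579.0, -68.0], [575.0, -33.0]])
handle (563, array([432.3, -64.1]), array([88.1, 25.7]), 5.5, [[387.0, -56.0], [390.0, -81.0], [477.0, -73.0], [475.0, -47.0]])
```

View pics/k1.png

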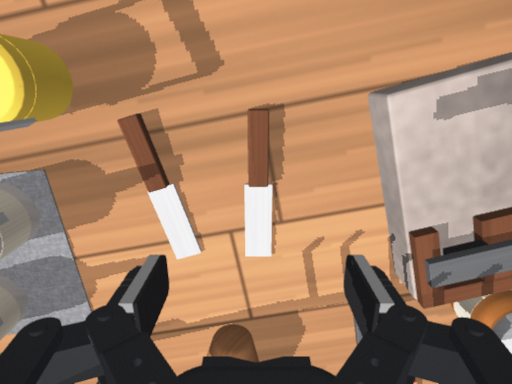

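```bash
python3 -m crank '[{"dx":0,"dy":0.003,"dz":-0.04,"ax":0,"ay":0,"az":0},{"dx":0,"dy":0,"dz":-0.04,"ax":0,"ay":0,"az":0},{"dx":0,"dy":0,"dz":-0.04,"ax":0,"ay":0,"az":0},{"dx":0,"dy":0,"dz":-0.04,"ax":0,"ay":0,"az":0},{"dx":0,"dy":0,"dz":-0.03,"ax":0,"ay":0,"az":0},{"dx":0,"dy":0,"dz":-0.02,"ax":0,"ay":0,"az":0},{"dx":0,"dy":0,"dz":-0.01,"ax":0,"ay":0,"az":0},{"dx":0,"dy":0,"dz":0,"ax":0,"ay":0,"az":0}]'  0.06
python3 -m crank '[{"dx":0,"dy":0,"dz":0,"ax":0,"ay":0,"az":0},{"dx":0,"dy":0,"dz":0,"ax":0,"ay":0,"az":0},{"dx":0,"dy":0,"dz":0,"ax":0,"ay":0,"az":0},{"dx":0,"dy":0,"dz":0,"ax":0,"ay":0,"az":0},{"dx":0,"dy":0,"dz":0,"ax":0,"ay":0,"az":0}]' 0 60
```

```text
time_s: 7.55
ee_pos: [0.4664, 0.0666, 0.0228]
tool_rot: [[-0.983, 0.184, -0.002], [0.184, 0.983, -0.001], [0.002, -0.001, -1.0]]
wrist_force: [0.6, 0.3, 0.5]
width: 0.0605
gripper_force: 0.0
time_s: 8.05
ee_pos: [0.4674, 0.0664, 0.0252]
tool_rot: [[-0.983, 0.185, 0.002], [0.185, 0.983, 0.001], [-0.002, 0.001, -1.0]]
wrist_force: [-2.1, 0.3, 11.6]
width: 0.0222
gripper_force: 58.4
```

```bash
python3 -m crank '[{"dx":0,"dy":0,"dz":0.02,"ax":0,"ay":0,"az":0},{"dx":0,"dy":0,"dz":0.04,"ax":0,"ay":0,"az":0},{"dx":0,"dy":0,"dz":0.04,"ax":0,"ay":0,"az":0},{"dx":-0.01,"dy":0.02,"dz":0.01,"ax":0,"ay":0,"az":0.056},{"dx":-0.01,"dy":0.04,"dz":0,"ax":0,"ay":0,"az":0.055},{"dx":-0.01,"dy":0.04,"dz":0,"ax":0,"ay":0,"az":0.055},{"dx":-0.01,"dy":0.04,"dz":0,"ax":0,"ay":0,"az":0.055},{"dx":-0.008,"dy":0.042,"dz":0,"ax":0,"ay":0,"az":0.055}]'
python3 -m crank '[{"dx":0,"dy":0,"dz":0,"ax":0,"ay":0,"az":0},{"dx":0,"dy":0,"dz":0,"ax":0,"ay":0,"az":0}]'
cat > ch.py <<'E'
import sys
from h import *
p,d,I=grab("wrist");cv2.imwrite(sys.argv[1],p);P=cloud(d,I);C=p.astype(int);sat=C.max(2)-C.min(2)
s=ctrl.get_state();print("tcp",s["ee_pos"])
y0,y1,z0=map(float,sys.argv[2:5])
x0,x1=map(float,sys.argv[5:7])
W=(P[...,0]>x0)&(P[...,0]<x1)&(P[...,1]>y0)&(P[...,1]<y1)
b=W&(abs(P[...,2]-z0-.005)<.012)&(sat<20)&(C.max(2)>175)
print("blade z",np.median(P[b][:,2]),rectw(I,b,z0+.005))
E
python3 ch.py pics/k2.png .15 .35 .102 .38 .62
```

```text
time_s: 8.85
ee_pos: [0.4182, 0.2495, 0.135]
tool_rot: [[-0.996, -0.092, 0.001], [-0.092, 0.996, 0.001], [-0.001, 0.001, -1.0]]
wrist_force: [0.9, -0.0, -0.7]
width: 0.022
gripper_force: 60.1
time_s: 9.05
ee_pos: [0.4185, 0.2489, 0.1345]
tool_rot: [[-0.996, -0.092, 0.001], [-0.092, 0.996, 0.0], [-0.001, 0.0, -1.0]]
wrist_force: [-0.7, -0.3, -2.3]
width: 0.0217
gripper_force: 60.0
tcp [0.41878165 0.24783233 0.13440721]
blade z 0.11430691928441285 (2566, array([477.6, 253.7]), array([46.7, 35.7]), 4.6, [[453.0, 270.0], [456.0, 234.0], [502.0, 238.0], [499.0, 273.0]])
```

View pics/k2.png

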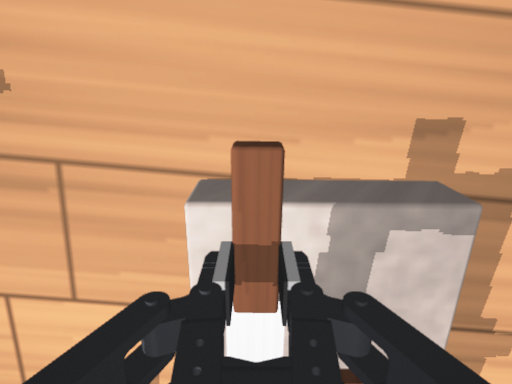

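```bash
python3 -m crank '[{"dx":0,"dy":0,"dz":-0.02,"ax":0,"ay":0,"az":0},{"dx":0,"dy":0,"dz":-0.02,"ax":0,"ay":0,"az":0},{"dx":0,"dy":0,"dz":-0.006,"ax":0,"ay":0,"az":-0.008},{"dx":0,"dy":0,"dz":0,"ax":0,"ay":0,"az":0}]'
python3 -m crank '[{"dx":0.01,"dy":0.001,"dz":0,"ax":0,"ay":0,"az":0},{"dx":0.015,"dy":0.001,"dz":0,"ax":0,"ay":0,"az":0},{"dx":0.015,"dy":0.001,"dz":0,"ax":0,"ay":0,"az":0},{"dx":0,"dy":0,"dz":0,"ax":0,"ay":0,"az":0}]'
python3 -m crank '[{"dx":0.015,"dy":0.001,"dz":0,"ax":0,"ay":0,"az":0},{"dx":0.015,"dy":0.001,"dz":0,"ax":0,"ay":0,"az":0},{"dx":0.01,"dy":0.001,"dz":0,"ax":0,"ay":0,"az":0},{"dx":0,"dy":0,"dz":0,"ax":0,"ay":0,"az":0}]'
```

```text
time_s: 9.5
ee_pos: [0.4187, 0.247, 0.0876]
tool_rot: [[-0.997, -0.08, -0.001], [-0.08, 0.997, -0.001], [0.001, -0.001, -1.0]]
wrist_force: [-0.2, -0.1, -0.8]
width: 0.0219
gripper_force: 60.0
time_s: 9.9
ee_pos: [0.4618, 0.2513, 0.0885]
tool_rot: [[-0.997, -0.08, 0.002], [-0.08, 0.997, 0.001], [-0.002, 0.001, -1.0]]
wrist_force: [0.1, 0.4, -2.2]
width: 0.022
gripper_force: 60.0
time_s: 10.3
ee_pos: [0.5002, 0.254, 0.0879]
tool_rot: [[-0.997, -0.081, 0.001], [-0.081, 0.997, 0.0], [-0.001, -0.0, -1.0]]
wrist_force: [0.9, 0.8, -0.8]
width: 0.0218
gripper_force: 60.0
```

```bash
python3 -m crank '[{"dx":0.003,"dy":0,"dz":0,"ax":0,"ay":0,"az":0},{"dx":0,"dy":0,"dz":0,"ax":0,"ay":0,"az":0}]'
python3 -m crank '[{"dx":0.003,"dy":0,"dz":-0.001,"ax":0,"ay":0,"az":0},{"dx":0,"dy":0,"dz":0,"ax":0,"ay":0,"az":0}]'
python3 -m crank '[{"dx":0.002,"dy":0,"dz":-0.001,"ax":0,"ay":0,"az":0},{"dx":0,"dy":0,"dz":0,"ax":0,"ay":0,"az":0}]'
```

```text
time_s: 10.5
ee_pos: [0.5015, 0.2541, 0.0879]
tool_rot: [[-0.997, -0.082, -0.0], [-0.082, 0.997, -0.0], [0.0, -0.0, -1.0]]
wrist_force: [-0.3, -0.2, -1.3]
width: 0.0218
gripper_force: 60.1
time_s: 10.7
ee_pos: [0.5046, 0.2541, 0.0868]
tool_rot: [[-0.997, -0.082, -0.0], [-0.082, 0.997, -0.0], [0.0, -0.0, -1.0]]
wrist_force: [-0.2, -0.1, -0.5]
width: 0.0221
gripper_force: 60.1
time_s: 10.9
ee_pos: [0.5048, 0.2539, 0.0854]
tool_rot: [[-0.997, -0.083, -0.004], [-0.083, 0.997, -0.001], [0.004, -0.001, -1.0]]
wrist_force: [-10.2, -1.4, 2.1]
width: 0.0223
gripper_force: 60.4
```

```bash
python3 -m crank '[{"dx":-0.001,"dy":0,"dz":-0.001,"ax":0,"ay":0,"az":0},{"dx":0,"dy":0,"dz":0,"ax":0,"ay":0,"az":0},{"dx":0,"dy":0,"dz":0,"ax":0,"ay":0,"az":0},{"dx":0,"dy":0,"dz":0,"ax":0,"ay":0,"az":0},{"dx":0,"dy":0,"dz":0,"ax":0,"ay":0,"az":0}]' 0.06
python3 -m crank '[{"dx":0,"dy":0,"dz":0.02,"ax":0,"ay":0,"az":0},{"dx":0,"dy":0,"dz":0.04,"ax":0,"ay":0,"az":0},{"dx":0,"dy":0,"dz":0.05,"ax":0,"ay":0,"az":0},{"dx":0,"dy":0,"dz":0.05,"ax":0,"ay":0,"az":0},{"dx":0,"dy":0,"dz":0.02,"ax":0,"ay":0,"az":0},{"dx":0,"dy":0,"dz":0,"ax":0,"ay":0,"az":0},{"dx":0,"dy":0,"dz":0,"ax":0,"ay":0,"az":0}]'
python3 - <<'E'
from h import *
p,d,I=grab("wrist");cv2.imwrite("pics/k3.png",p);P=cloud(d,I);C=p.astype(int);Z=P[...,2]
W=(P[...,0]>.4)&(P[...,0]<.57)&(P[...,1]>.2)&(P[...,1]<.3)&(Z>.067)&(C[...,2]<125)
W&=(P[...,0]<.533)
print(rectw(I,W,.076),np.median(Z[W]))
E
```

```text
time_s: 11.4
ee_pos: [0.5059, 0.2542, 0.0851]
tool_rot: [[-0.997, -0.082, 0.0], [-0.082, 0.997, 0.0], [-0.0, 0.0, -1.0]]
wrist_force: [-0.1, 0.0, -0.1]
width: 0.0599
gripper_force: 0.0
time_s: 12.1
ee_pos: [0.5056, 0.2541, 0.2649]
tool_rot: [[-0.997, -0.082, 0.0], [-0.082, 0.997, 0.0], [-0.0, 0.0, -1.0]]
wrist_force: [0.9, -0.5, -0.1]
width: 0.0601
gripper_force: 0.0
(20064, array([702.7, 216.9]), array([210.1, 457.2]), 4.7, [[579.0, 436.0], [617.0, -19.0], [826.0, -2.0], [789.0, 453.0]]) 0.31140251038011024
```

View pics/k3.png

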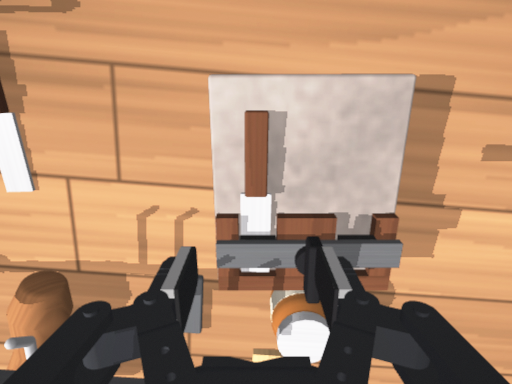

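```bash
python3 -m crank '[{"dx":-0.01,"dy":-0.045,"dz":-0.005,"ax":0,"ay":0,"az":0.02},{"dx":-0.01,"dy":-0.045,"dz":-0.005,"ax":0,"ay":0,"az":0},{"dx":-0.01,"dy":-0.045,"dz":-0.005,"ax":0,"ay":0,"az":0},{"dx":-0.01,"dy":-0.046,"dz":-0.005,"ax":0,"ay":0,"az":0},{"dx":-0.01,"dy":-0.046,"dz":0,"ax":0,"ay":0,"az":0},{"dx":-0.008,"dy":-0.046,"dz":0,"ax":0,"ay":0,"az":0},{"dx":0,"dy":-0.045,"dz":0,"ax":0,"ay":0,"az":0},{"dx":0,"dy":0,"dz":0,"ax":0,"ay":0,"az":0}]'
python3 -m crank '[{"dx":0,"dy":0,"dz":0,"ax":0,"ay":0,"az":0}]'
sed -i 's/^print("A").*print("B")/print("B")/' knives.py; python3 knives.py pics/k4.png
```

```text
time_s: 12.95
ee_pos: [0.4463, -0.0691, 0.2439]
tool_rot: [[-0.995, -0.095, -0.002], [-0.095, 0.995, -0.001], [0.002, -0.001, -1.0]]
wrist_force: [-0.1, 1.1, -1.1]
width: 0.06
gripper_force: 0.0
time_s: 13.05
ee_pos: [0.4471, -0.0646, 0.2439]
tool_rot: [[-0.995, -0.1, -0.002], [-0.1, 0.995, -0.0], [0.002, -0.0, -1.0]]
wrist_force: [0.3, 0.4, 0.6]
width: 0.0599
gripper_force: 0.0
B
blade (1866, array([527. , -55.7]), array([99.8, 34.6]), 6.3, [[476.0, -44.0], [479.0, -78.0], [579.0, -67.0], [575.0, -33.0]])
handle (931, array([431.5, -66. ]), array([88.2, 22.8]), 4.9, [[387.0, -58.0], [389.0, -81.0], [476.0, -74.0], [474.0, -51.0]])
```

```bash
python3 -m crank '[{"dx":0,"dy":0,"dz":-0.04,"ax":0,"ay":0,"az":0},{"dx":0,"dy":0,"dz":-0.04,"ax":0,"ay":0,"az":0},{"dx":0,"dy":0,"dz":-0.04,"ax":0,"ay":0,"az":0},{"dx":0,"dy":0,"dz":-0.04,"ax":0,"ay":0,"az":0},{"dx":0,"dy":0,"dz":-0.03,"ax":0,"ay":0,"az":0},{"dx":0,"dy":0,"dz":-0.02,"ax":0,"ay":0,"az":0},{"dx":0,"dy":0,"dz":-0.009,"ax":0,"ay":0,"az":0},{"dx":0,"dy":0,"dz":0,"ax":0,"ay":0,"az":0}]'  0.06
python3 -m crank '[{"dx":0,"dy":0,"dz":0,"ax":0,"ay":0,"az":0},{"dx":0,"dy":0,"dz":0,"ax":0,"ay":0,"az":0},{"dx":0,"dy":0,"dz":0,"ax":0,"ay":0,"az":0},{"dx":0,"dy":0,"dz":0,"ax":0,"ay":0,"az":0},{"dx":0,"dy":0,"dz":0,"ax":0,"ay":0,"az":0}]' 0 60
```

```text
time_s: 13.9
ee_pos: [0.447, -0.0631, 0.0249]
tool_rot: [[-0.995, -0.103, -0.003], [-0.103, 0.995, -0.0], [0.003, 0.0, -1.0]]
wrist_force: [0.5, -0.1, -0.5]
width: 0.0604
gripper_force: 0.0
time_s: 14.4
ee_pos: [0.4484, -0.0637, 0.0272]
tool_rot: [[-0.995, -0.102, 0.002], [-0.102, 0.995, 0.0], [-0.002, 0.0, -1.0]]
wrist_force: [-3.0, 0.5, 14.1]
width: 0.0219
gripper_force: 58.2
```

```bash
python3 -m crank '[{"dx":0,"dy":0,"dz":0.02,"ax":0,"ay":0,"az":0},{"dx":0,"dy":0,"dz":0.04,"ax":0,"ay":0,"az":0},{"dx":0,"dy":0,"dz":0.05,"ax":0,"ay":0,"az":0},{"dx":-0.008,"dy":0.04,"dz":0.03,"ax":0,"ay":0,"az":-0.026},{"dx":-0.01,"dy":0.045,"dz":0.02,"ax":0,"ay":0,"az":0},{"dx":-0.01,"dy":0.045,"dz":0,"ax":0,"ay":0,"az":0},{"dx":-0.01,"dy":0.045,"dz":0,"ax":0,"ay":0,"az":0},{"dx":0,"dy":0.045,"dz":0,"ax":0,"ay":0,"az":0}]'
python3 -m crank '[{"dx":0,"dy":0.045,"dz":0,"ax":0,"ay":0,"az":0},{"dx":0,"dy":0.045,"dz":0,"ax":0,"ay":0,"az":0},{"dx":0,"dy":0.045,"dz":-0.01,"ax":0,"ay":0,"az":0},{"dx":0,"dy":0.045,"dz":-0.02,"ax":0,"ay":0,"az":0},{"dx":0,"dy":0.022,"dz":-0.02,"ax":0,"ay":0,"az":0},{"dx":0,"dy":0,"dz":0,"ax":0,"ay":0,"az":0},{"dx":0,"dy":0,"dz":0,"ax":0,"ay":0,"az":0}]'
python3 ch.py pics/k5.png .25 .45 .108 .38 .52
```

```text
time_s: 15.2
ee_pos: [0.4086, 0.157, 0.1866]
tool_rot: [[-0.997, -0.076, 0.001], [-0.076, 0.997, 0.001], [-0.001, 0.001, -1.0]]
wrist_force: [1.5, -0.4, -1.8]
width: 0.0216
gripper_force: 59.8
time_s: 15.9
ee_pos: [0.4096, 0.3572, 0.1355]
tool_rot: [[-0.997, -0.077, -0.0], [-0.077, 0.997, -0.001], [0.0, -0.001, -1.0]]
wrist_force: [-0.2, -0.6, -0.9]
width: 0.0213
gripper_force: 59.8
tcp [0.41005687 0.35678479 0.13606336]
blade z 0.11318948992850637 (2705, array([463.6, 360.8]), array([46., 34.]), 6.0, [[439.0, 375.0], [443.0, 342.0], [488.0, 346.0], [485.0, 380.0]])
```

```bash
python3 -m crank '[{"dx":0,"dy":0.002,"dz":-0.02,"ax":0,"ay":0,"az":-0.008},{"dx":0,"dy":0,"dz":-0.02,"ax":0,"ay":0,"az":0},{"dx":0,"dy":0,"dz":-0.006,"ax":0,"ay":0,"az":0},{"dx":0,"dy":0,"dz":0,"ax":0,"ay":0,"az":0}]'
python3 -m crank '[{"dx":0.01,"dy":0.001,"dz":0,"ax":0,"ay":0,"az":0},{"dx":0.015,"dy":0.001,"dz":0,"ax":0,"ay":0,"az":0},{"dx":0.015,"dy":0.001,"dz":0,"ax":0,"ay":0,"az":0},{"dx":0,"dy":0,"dz":0,"ax":0,"ay":0,"az":0}]'
python3 -m crank '[{"dx":0.015,"dy":0.001,"dz":0,"ax":0,"ay":0,"az":0},{"dx":0.015,"dy":0.001,"dz":0,"ax":0,"ay":0,"az":0},{"dx":0.01,"dy":0.001,"dz":0,"ax":0,"ay":0,"az":0},{"dx":0,"dy":0,"dz":0,"ax":0,"ay":0,"az":0}]'
```

```text
time_s: 16.35
ee_pos: [0.4101, 0.3585, 0.0898]
tool_rot: [[-0.998, -0.067, -0.0], [-0.067, 0.998, -0.001], [0.0, -0.001, -1.0]]
wrist_force: [-0.5, 0.7, -0.6]
width: 0.0215
gripper_force: 59.8
time_s: 16.75
ee_pos: [0.4532, 0.3623, 0.09]
tool_rot: [[-0.998, -0.066, 0.002], [-0.066, 0.998, 0.001], [-0.002, 0.001, -1.0]]
wrist_force: [0.7, 1.0, -1.4]
width: 0.0217
gripper_force: 59.8
time_s: 17.15
ee_pos: [0.4917, 0.3652, 0.0893]
tool_rot: [[-0.998, -0.067, 0.001], [-0.067, 0.998, -0.0], [-0.001, -0.0, -1.0]]
wrist_force: [-0.6, -0.2, -0.6]
width: 0.0215
gripper_force: 59.8
```

```bash
python3 -m crank '[{"dx":0.003,"dy":0,"dz":-0.001,"ax":0,"ay":0,"az":0},{"dx":0,"dy":0,"dz":0,"ax":0,"ay":0,"az":0}]'
python3 -m crank '[{"dx":0.002,"dy":0,"dz":-0.001,"ax":0,"ay":0,"az":0},{"dx":0,"dy":0,"dz":0,"ax":0,"ay":0,"az":0}]'
python3 -m crank '[{"dx":0.001,"dy":0,"dz":0,"ax":0,"ay":0,"az":0},{"dx":0,"dy":0,"dz":0,"ax":0,"ay":0,"az":0}]'
```

```text
time_s: 17.35
ee_pos: [0.4927, 0.3653, 0.0882]
tool_rot: [[-0.998, -0.068, -0.0], [-0.068, 0.998, -0.0], [0.0, -0.0, -1.0]]
wrist_force: [-1.0, -0.7, -1.3]
width: 0.0218
gripper_force: 59.8
time_s: 17.55
ee_pos: [0.4948, 0.3655, 0.0874]
tool_rot: [[-0.998, -0.068, -0.0], [-0.068, 0.998, -0.0], [0.0, -0.0, -1.0]]
wrist_force: [-0.4, -0.1, -0.5]
width: 0.0215
gripper_force: 59.9
time_s: 17.75
ee_pos: [0.4956, 0.3655, 0.0875]
tool_rot: [[-0.998, -0.068, -0.0], [-0.068, 0.998, -0.0], [0.0, -0.0, -1.0]]
wrist_force: [-1.6, 0.4, 0.4]
width: 0.0214
gripper_force: 59.9
```

```bash
python3 -m crank '[{"dx":0.0015,"dy":0,"dz":0,"ax":0,"ay":0,"az":0},{"dx":0,"dy":0,"dz":0,"ax":0,"ay":0,"az":0}]' | grep -E "ee|force"
python3 -m crank '[{"dx":0.0005,"dy":0,"dz":-0.001,"ax":0,"ay":0,"az":0},{"dx":-0.001,"dy":0,"dz":0,"ax":0,"ay":0,"az":0},{"dx":0,"dy":0,"dz":0,"ax":0,"ay":0,"az":0},{"dx":0,"dy":0,"dz":0,"ax":0,"ay":0,"az":0},{"dx":0,"dy":0,"dz":0,"ax":0,"ay":0,"az":0}]' 0.06
python3 -m crank '[{"dx":0,"dy":0,"dz":0.02,"ax":0,"ay":0,"az":0},{"dx":0,"dy":0,"dz":0.04,"ax":0,"ay":0,"az":0},{"dx":0,"dy":-0.01,"dz":0.05,"ax":0,"ay":0,"az":0},{"dx":0,"dy":-0.02,"dz":0.05,"ax":0,"ay":0,"az":0},{"dx":0,"dy":-0.02,"dz":0.02,"ax":0,"ay":0,"az":0},{"dx":0,"dy":0,"dz":0,"ax":0,"ay":0,"az":0},{"dx":0,"dy":0,"dz":0,"ax":0,"ay":0,"az":0}]' 0.0854
cat > kn2.py <<'E'
import sys
from h import *
p,d,I=grab("wrist");cv2.imwrite(sys.argv[1],p);P=cloud(d,I);C=p.astype(int);Z=P[...,2]
c,s=np.cos(np.radians(4.6)),np.sin(np.radians(4.6))
def rk(x,y): a,b=x-.5445,y-.314; return a*c+b*s,-a*s+b*c
X,Y=rk(P[...,0],P[...,1])
for y0 in(-.055,.055):
    W=(abs(Y-y0)<.04)&(X>-.15)&(X<.005)&(Z>.064)&(Z<.09)&(C[...,2]<140)
    r=rectw(I,W,.076); print("handle ctr rack",np.round(rk(*(r[1]/1000)),4),r[2],r[3],"z",Z[W].min().round(3),Z[W].max().round(3))
E
python3 kn2.py pics/k6.png
```

```text
ee_pos: [0.4959, 0.3654, 0.0873]
wrist_force: [-9.5, -1.9, 4.8]
gripper_force: 60.5
time_s: 18.45
ee_pos: [0.497, 0.3654, 0.0866]
tool_rot: [[-0.998, -0.068, 0.0], [-0.068, 0.998, 0.0], [-0.0, 0.0, -1.0]]
wrist_force: [0.1, 0.7, 0.6]
width: 0.0603
gripper_force: 0.0
time_s: 19.15
ee_pos: [0.4969, 0.317, 0.2621]
tool_rot: [[-0.998, -0.068, 0.001], [-0.068, 0.998, 0.001], [-0.001, 0.001, -1.0]]
wrist_force: [-0.2, 0.1, -1.6]
width: 0.0852
gripper_force: 0.0
handle ctr rack [-0.0629 -0.0454] [90.5 22.2] 16.7 z 0.064 0.078
handle ctr rack [-0.0621  0.0549] [88.2 27.7] 1.6 z 0.064 0.078
```

View pics/k6.png

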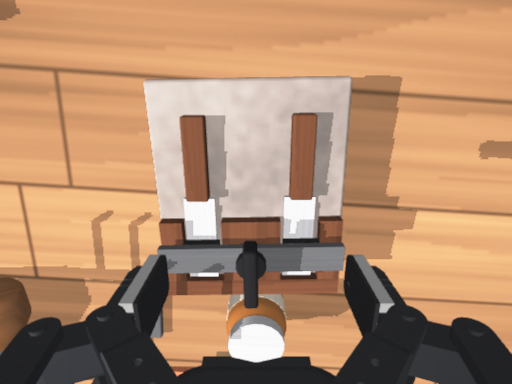

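```bash
python3 -m crank '[{"dx":0.04,"dy":0.001,"dz":-0.02,"ax":0,"ay":0,"az":0.012},{"dx":0.04,"dy":0,"dz":-0.02,"ax":0,"ay":0,"az":0},{"dx":0.011,"dy":0,"dz":-0.02,"ax":0,"ay":0,"az":0},{"dx":0,"dy":0,"dz":-0.025,"ax":0,"ay":0,"az":0},{"dx":0,"dy":0,"dz":-0.025,"ax":0,"ay":0,"az":0},{"dx":0,"dy":0,"dz":-0.018,"ax":0,"ay":0,"az":0},{"dx":0,"dy":0,"dz":0,"ax":0,"ay":0,"az":0}]' 0.0854
python3 -m crank '[{"dx":0,"dy":0,"dz":0,"ax":0,"ay":0,"az":0},{"dx":0,"dy":0,"dz":0,"ax":0,"ay":0,"az":0},{"dx":0,"dy":0,"dz":0,"ax":0,"ay":0,"az":0},{"dx":0,"dy":0,"dz":0,"ax":0,"ay":0,"az":0},{"dx":0,"dy":0,"dz":0,"ax":0,"ay":0,"az":0},{"dx":0,"dy":0,"dz":0,"ax":0,"ay":0,"az":0}]' 0 50
python3 -m crank '[{"dx":0,"dy":0,"dz":0,"ax":0,"ay":0,"az":-0.12},{"dx":0,"dy":0,"dz":0,"ax":0,"ay":0,"az":-0.12},{"dx":0,"dy":0,"dz":0,"ax":0,"ay":0,"az":-0.12},{"dx":0,"dy":0,"dz":0,"ax":0,"ay":0,"az":-0.12},{"dx":0,"dy":0,"dz":0,"ax":0,"ay":0,"az":-0.12},{"dx":0,"dy":0,"dz":0,"ax":0,"ay":0,"az":-0.12},{"dx":0,"dy":0,"dz":0,"ax":0,"ay":0,"az":-0.12},{"dx":0,"dy":0,"dz":0,"ax":0,"ay":0,"az":-0.12}]'
python3 -m crank '[{"dx":0,"dy":0,"dz":0,"ax":0,"ay":0,"az":-0.12},{"dx":0,"dy":0,"dz":0,"ax":0,"ay":0,"az":-0.12},{"dx":0,"dy":0,"dz":0,"ax":0,"ay":0,"az":-0.1},{"dx":0,"dy":0,"dz":0,"ax":0,"ay":0,"az":-0.08},{"dx":0,"dy":0,"dz":0,"ax":0,"ay":0,"az":0},{"dx":0,"dy":0,"dz":0,"ax":0,"ay":0,"az":0}]';python3 -c "
from cell import ctrl;s=ctrl.get_state();print(s['moment'],s['q'])"
```

```text
time_s: 19.9
ee_pos: [0.5857, 0.3179, 0.1295]
tool_rot: [[-0.997, -0.081, -0.006], [-0.081, 0.997, -0.003], [0.006, -0.003, -1.0]]
wrist_force: [-0.9, -0.6, -0.6]
width: 0.085
gripper_force: 0.0
time_s: 20.5
ee_pos: [0.5881, 0.3178, 0.1347]
tool_rot: [[-0.997, -0.08, 0.001], [-0.08, 0.997, 0.0], [-0.001, -0.0, -1.0]]
wrist_force: [-1.6, -2.7, 7.4]
width: 0.013
gripper_force: 49.4
time_s: 21.3
ee_pos: [0.5888, 0.3195, 0.1348]
tool_rot: [[-0.634, 0.773, 0.003], [0.773, 0.634, 0.002], [0.0, 0.003, -1.0]]
wrist_force: [6.5, 6.6, -2.0]
width: 0.0132
gripper_force: 48.7
time_s: 21.9
ee_pos: [0.5895, 0.3198, 0.1348]
tool_rot: [[-0.268, 0.963, 0.004], [0.963, 0.268, 0.003], [0.001, 0.005, -1.0]]
wrist_force: [10.6, 7.7, -5.9]
width: 0.0128
gripper_force: 48.9
[ 1.75427684 -2.40802786 -0.05284345] [-51.57303099  32.19479392  24.44819238  99.30108823 -16.32401171
  51.73591624  -4.75533805]
```

```bash
python3 -m crank '[{"dx":0,"dy":0,"dz":0,"ax":0,"ay":0,"az":-0.04},{"dx":0,"dy":0,"dz":0,"ax":0,"ay":0,"az":-0.04},{"dx":0,"dy":0,"dz":0,"ax":0,"ay":0,"az":0},{"dx":0,"dy":0,"dz":0,"ax":0,"ay":0,"az":0}]';python3 -c "
from cell import ctrl;s=ctrl.get_state();print(s['moment'])"
python3 -m crank '[{"dx":0,"dy":0,"dz":0,"ax":0,"ay":0,"az":0.04},{"dx":0,"dy":0,"dz":0,"ax":0,"ay":0,"az":0},{"dx":0,"dy":0,"dz":0,"ax":0,"ay":0,"az":0},{"dx":0,"dy":0,"dz":0,"ax":0,"ay":0,"az":0}]' 0.0854
python3 -m crank '[{"dx":0,"dy":0,"dz":0,"ax":0,"ay":0,"az":0},{"dx":0,"dy":0,"dz":0.03,"ax":0,"ay":0,"az":0},{"dx":0,"dy":0,"dz":0.04,"ax":0,"ay":0,"az":0},{"dx":0,"dy":0,"dz":0.04,"ax":0,"ay":0,"az":0},{"dx":-0.03,"dy":0,"dz":0.04,"ax":0,"ay":0,"az":0.1},{"dx":-0.04,"dy":0,"dz":0.02,"ax":0,"ay":0,"az":0.1},{"dx":-0.0,"dy":0,"dz":0,"ax":0,"ay":0,"az":0},{"dx":0,"dy":0,"dz":0,"ax":0,"ay":0,"az":0}]'
cat >> kn2.py <<'E'
W=(P[...,0]<.66)&(P[...,0]>.52)&(P[...,1]>.25)&(P[...,1]<.38)
dk=W&(Z>.118)&(Z<.16)&(C.max(2)<75); print("knob",np.median(Z[dk]),rectw(I,dk,np.median(Z[dk])))
E
python3 kn2.py pics/k7.png
```

```text
time_s: 22.3
ee_pos: [0.5896, 0.3198, 0.1349]
tool_rot: [[-0.192, 0.981, 0.004], [0.981, 0.192, 0.002], [0.002, 0.005, -1.0]]
wrist_force: [10.2, 7.4, -5.4]
width: 0.0132
gripper_force: 57.5
[ 1.47725668 -2.4573853   1.22226635]
time_s: 22.7
ee_pos: [0.5879, 0.3179, 0.134]
tool_rot: [[-0.228, 0.974, -0.0], [0.974, 0.228, 0.0], [0.0, -0.0, -1.0]]
wrist_force: [0.4, -1.0, -0.2]
width: 0.0703
gripper_force: 0.0
time_s: 23.5
ee_pos: [0.5175, 0.3184, 0.3048]
tool_rot: [[-0.418, 0.908, 0.001], [0.908, 0.418, 0.002], [0.001, 0.001, -1.0]]
wrist_force: [0.7, 0.6, -0.6]
width: 0.0854
gripper_force: 0.0
handle ctr rack [-0.0598 -0.0523] [88.4 25.3] 4.2 z 0.064 0.079
handle ctr rack [-0.0603  0.0576] [88.5 21.7] 4.1 z 0.064 0.078
knob 0.13477085832333768 (999, array([585.9, 319.9]), array([17.4, 66. ]), 14.6, [[569.0, 350.0], [586.0, 286.0], [603.0, 290.0], [586.0, 354.0]])
```

View pics/k7.png

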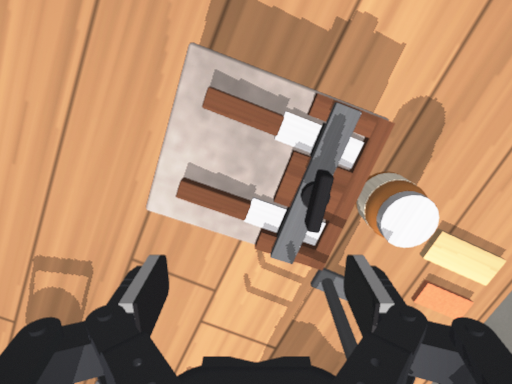

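```bash
python3 -m crank '[{"dx":0.01,"dy":-0.035,"dz":0.03,"ax":0,"ay":0,"az":-0.06},{"dx":0.01,"dy":-0.04,"dz":0.02,"ax":0,"ay":0,"az":-0.06},{"dx":0.01,"dy":-0.045,"dz":0.02,"ax":0,"ay":0,"az":-0.06},{"dx":0.01,"dy":-0.045,"dz":0.02,"ax":0,"ay":0,"az":-0.035},{"dx":0.01,"dy":-0.045,"dz":0.01,"ax":0,"ay":0,"az":0},{"dx":0.01,"dy":-0.045,"dz":0,"ax":0,"ay":0,"az":0},{"dx":0.01,"dy":-0.045,"dz":0,"ax":0,"ay":0,"az":0},{"dx":0.01,"dy":-0.045,"dz":0,"ax":0,"ay":0,"az":0}]'
python3 -m crank '[{"dx":0,"dy":-0.02,"dz":0,"ax":0,"ay":0,"az":0},{"dx":0,"dy":0,"dz":0,"ax":0,"ay":0,"az":0},{"dx":0,"dy":0,"dz":0,"ax":0,"ay":0,"az":0}]'
python3 - <<'E'
from h import *
p,d,I=grab("wrist");cv2.imwrite("pics/s1.png",p);np.savez("wrists.npz",p=p,d=d,K=I["intrinsics"],R=I["attitude"],e=I["eye"])
print(I["eye"]);P=cloud(d,I);C=p.astype(int);sat=C.max(2)-C.min(2);Z=P[...,2];X=P[...,0];Y=P[...,1]
xb=(X>.66)&(X<.75)&(abs(Y)<.22)&(abs(Z-.192)<.012)&(C.max(2)<110); print("xbar",np.median(Z[xb]),rectw(I,xb,.192))
ty=(X>.40)&(X<.70)&(Y<-.15)&(Y>-.42)&(Z>.13)&(Z<.17)&(sat>50)
print("tins",rectw(I,ty,.152))
E
```

```text
time_s: 24.35
ee_pos: [0.5983, -0.029, 0.403]
tool_rot: [[-0.213, 0.977, -0.001], [0.977, 0.213, -0.001], [-0.001, -0.001, -1.0]]
wrist_force: [0.8, 0.8, 0.8]
width: 0.0852
gripper_force: 0.0
time_s: 24.65
ee_pos: [0.5981, -0.0471, 0.4028]
tool_rot: [[-0.212, 0.977, -0.001], [0.977, 0.212, -0.001], [-0.001, -0.002, -1.0]]
wrist_force: [0.8, -0.2, -0.6]
width: 0.085
gripper_force: 0.0
[0.57955348 0.03620275 0.528719  ]
xbar 0.1914466467181647 (544, array([701.6, 110.3]), array([15.6, 43.8]), 0.7, [[694.0, 132.0], [694.0, 88.0], [710.0, 88.0], [709.0, 132.0]])
tins (386, array([ 593.4, -331.4]), array([81.8, 14.2]), 89.5, [[586.0, -372.0], [600.0, -372.0], [601.0, -291.0], [587.0, -290.0]])
```

View pics/s1.png

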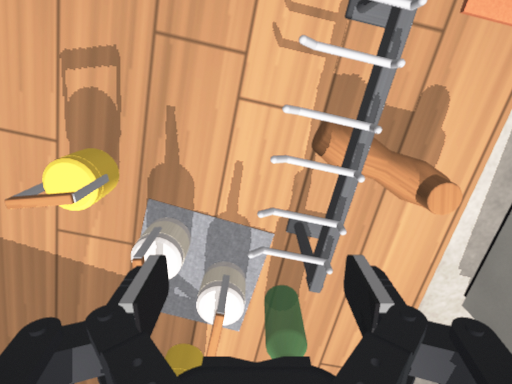

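```bash
python3 - <<'E'
from h import *
p,d,I=load("wrists.npz");P=cloud(d,I);C=p.astype(int);sat=C.max(2)-C.min(2);Z=P[...,2];X=P[...,0];Y=P[...,1]
m=(Z>.188)&(Z<.232)&(C.max(2)>125)&(sat<30)&(X>.58)&(X<.72)&(abs(Y)<.19)
n,l,s,c=cv2.connectedComponentsWithStats(m.astype(np.uint8))
for k in range(1,n):
    if s[k,4]<60: continue
    v,u=np.where((l==k)); Q=np.array([ray(I,a,b,.200) for a,b in zip(u,v)]); 
    o=np.argsort(Q[:,0]);mid=(Q[:,0]>Q[o[0],0]+.03)&(Q[:,0]<Q[o[-1],0]-.03)
    f=np.polyfit(Q[mid,0],Q[mid,1],1); print(s[k,4],"x",Q[:,0].min().round(4),Q[:,0].max().round(4),"y@.655",np.polyval(f,.655).round(4),"yaw",np.degrees(f[0]).round(2))
for u,v in((304,42),(287,110),(275,159),(262,213),(253,252)):print(ray(I,u,v,.214).round(4))
xb=(X>.66)&(X<.75)&(abs(Y)<.22)&(abs(Z-.192)<.015)&(C.max(2)<110);v,u=np.where(xb);Q=np.array([ray(I,a,b,.192) for a,b in zip(u,v)]);f=np.polyfit(Q[:,1],Q[:,0],1);print("bar x at y=0",f[1],"slope deg",np.degrees(f[0]))
E
```

```text
3027 x 0.61 0.7167 y@.655 0.0564 yaw 26.89
953 x 0.6105 0.716 y@.655 -0.0307 yaw -0.13
715 x 0.6105 0.7155 y@.655 -0.093 yaw -0.24
753 x 0.6092 0.7155 y@.655 -0.1445 yaw -0.73
[0.6145 0.0815]
[0.6139 0.0195]
[ 0.6137 -0.0307]
[ 0.6137 -0.0926]
[ 0.6141 -0.1421]
bar x at y=0 0.6993471606555647 slope deg 0.2780485334564054
```

```bash
python3 -m crank '[{"dx":-0.024,"dy":-0.038,"dz":-0.01,"ax":0,"ay":0,"az":0},{"dx":-0.025,"dy":-0.04,"dz":-0.02,"ax":0,"ay":0,"az":0},{"dx":-0.025,"dy":-0.04,"dz":-0.02,"ax":0,"ay":0,"az":0},{"dx":-0.025,"dy":-0.04,"dz":-0.02,"ax":0,"ay":0,"az":0},{"dx":-0.025,"dy":-0.04,"dz":-0.02,"ax":0,"ay":0,"az":0},{"dx":0,"dy":-0.02,"dz":-0.013,"ax":0,"ay":0,"az":0},{"dx":0,"dy":0,"dz":0,"ax":0,"ay":0,"az":0},{"dx":0,"dy":0,"dz":0,"ax":0,"ay":0,"az":0}]' 0.0854
cat > tin.py <<'E'
import sys
from h import *
p,d,I=grab("wrist");cv2.imwrite(sys.argv[1],p);x,y=map(float,sys.argv[2:4])
P=cloud(d,I);C=p.astype(int);sat=C.max(2)-C.min(2);Z=P[...,2];X=P[...,0];Y=P[...,1]
m=(np.hypot(X-x,Y-y)<.075)&(Z>.13)&(Z<.175)&(C[...,2]-C[...,0]>40)
print("bar z",np.median(Z[m]),rectw(I,m,.152))
print(ctrl.get_state()["ee_pos"])
E
python3 tin.py pics/t1.png .474 -.265
```

```text
time_s: 25.5
ee_pos: [0.4767, -0.2599, 0.3024]
tool_rot: [[-0.215, 0.977, -0.001], [0.977, 0.215, -0.0], [0.0, -0.001, -1.0]]
wrist_force: [0.2, -0.3, 0.9]
width: 0.0854
gripper_force: 0.0
bar z 0.15520061245618882 (1326, array([ 474.9, -264.7]), array([13.4, 88.2]), 12.6, [[459.0, -223.0], [478.0, -309.0], [491.0, -306.0], [472.0, -220.0]])
[ 0.47701073 -0.25949267  0.30266525]
```

```bash
python3 -m crank '[{"dx":-0.002,"dy":-0.005,"dz":-0.03,"ax":0,"ay":0,"az":0},{"dx":0,"dy":0,"dz":-0.04,"ax":0,"ay":0,"az":0},{"dx":0,"dy":0,"dz":-0.04,"ax":0,"ay":0,"az":0},{"dx":0,"dy":0,"dz":-0.025,"ax":0,"ay":0,"az":0},{"dx":0,"dy":0,"dz":-0.015,"ax":0,"ay":0,"az":0},{"dx":0,"dy":0,"dz":0,"ax":0,"ay":0,"az":0}]' 0.06
python3 -m crank '[{"dx":0,"dy":0,"dz":0,"ax":0,"ay":0,"az":0},{"dx":0,"dy":0,"dz":0,"ax":0,"ay":0,"az":0},{"dx":0,"dy":0,"dz":0,"ax":0,"ay":0,"az":0},{"dx":0,"dy":0,"dz":0,"ax":0,"ay":0,"az":0},{"dx":0,"dy":0,"dz":0,"ax":0,"ay":0,"az":0}]' 0 60
python3 -m crank '[{"dx":0,"dy":0,"dz":0.01,"ax":0,"ay":0,"az":0},{"dx":0,"dy":0,"dz":0.03,"ax":0,"ay":0,"az":0},{"dx":0,"dy":0,"dz":0.04,"ax":0,"ay":0,"az":0},{"dx":0,"dy":0,"dz":0.01,"ax":0,"ay":0,"az":0},{"dx":0,"dy":0,"dz":0,"ax":0,"ay":0,"az":0}]'
```

```text
time_s: 26.15
ee_pos: [0.4743, -0.2645, 0.1516]
tool_rot: [[-0.216, 0.976, -0.002], [0.976, 0.216, 0.001], [0.001, -0.002, -1.0]]
wrist_force: [0.3, 0.6, 0.8]
width: 0.0599
gripper_force: 0.0
time_s: 26.65
ee_pos: [0.4753, -0.2659, 0.1538]
tool_rot: [[-0.215, 0.977, 0.003], [0.977, 0.215, -0.0], [-0.001, 0.002, -1.0]]
wrist_force: [2.3, 1.0, 7.9]
width: 0.0127
gripper_force: 59.4
time_s: 27.15
ee_pos: [0.4748, -0.2659, 0.2444]
tool_rot: [[-0.214, 0.977, 0.003], [0.977, 0.214, 0.0], [-0.001, 0.003, -1.0]]
wrist_force: [0.5, 0.7, -3.0]
width: 0.0129
gripper_force: 59.0
```

```bash
python3 -m crank '[{"dx":0,"dy":0.03,"dz":0,"ax":0,"ay":0,"az":-0.054},{"dx":0,"dy":0.035,"dz":0,"ax":0,"ay":0,"az":-0.054},{"dx":0,"dy":0.04,"dz":0,"ax":0,"ay":0,"az":-0.054},{"dx":0,"dy":0.04,"dz":0,"ax":0,"ay":0,"az":-0.054},{"dx":0.015,"dy":0.04,"dz":0,"ax":0,"ay":0,"az":0},{"dx":0.02,"dy":0.04,"dz":0,"ax":0,"ay":0,"az":0},{"dx":0.02,"dy":0.026,"dz":0,"ax":0,"ay":0,"az":0},{"dx":0.015,"dy":0.01,"dz":0,"ax":0,"ay":0,"az":0}]'
python3 -m crank '[{"dx":0,"dy":0,"dz":0,"ax":0,"ay":0,"az":0},{"dx":0,"dy":0,"dz":0,"ax":0,"ay":0,"az":0}]'
python3 - <<'E'
from h import *
p,d,I=grab("wrist");cv2.imwrite("pics/t2.png",p);P=cloud(d,I);C=p.astype(int);X,Y,Z=P[...,0],P[...,1],P[...,2]
m=(Z>.215)&(Z<.262)&(C[...,2]-C[...,0]>40)&(abs(X-.545)<.06)&(abs(Y)<.07)
print(np.median(Z[m]),rectw(I,m,.2456))
E
```

```text
time_s: 27.95
ee_pos: [0.5444, -0.001, 0.2411]
tool_rot: [[-0.004, 1.0, -0.002], [1.0, 0.004, 0.0], [0.0, -0.002, -1.0]]
wrist_force: [-0.7, -0.1, -3.0]
width: 0.0122
gripper_force: 59.0
time_s: 28.15
ee_pos: [0.5433, -0.005, 0.2414]
tool_rot: [[0.0, 1.0, -0.002], [1.0, -0.0, -0.001], [-0.001, -0.002, -1.0]]
wrist_force: [-0.5, -0.2, -3.3]
width: 0.0127
gripper_force: 59.0
0.24299387497256578 (4714, array([ 5.425e+02, -5.000e-01]), array([13.5, 85.9]), 0.0, [[536.0, 42.0], [536.0, -43.0], [549.0, -43.0], [549.0, 42.0]])
```

```bash
python3 -m crank '[{"dx":0.02,"dy":-0.003,"dz":0.002,"ax":0,"ay":0,"az":0},{"dx":0.025,"dy":0,"dz":0,"ax":0,"ay":0,"az":0},{"dx":0.025,"dy":0,"dz":0,"ax":0,"ay":0,"az":0},{"dx":0.025,"dy":0,"dz":0,"ax":0,"ay":0,"az":0},{"dx":0.014,"dy":0,"dz":0,"ax":0,"ay":0,"az":0},{"dx":0,"dy":0,"dz":0,"ax":0,"ay":0,"az":0},{"dx":0,"dy":0,"dz":0,"ax":0,"ay":0,"az":0}]'
python3 -m crank '[{"dx":0,"dy":0,"dz":-0.01,"ax":0,"ay":0,"az":0},{"dx":0,"dy":0,"dz":-0.01,"ax":0,"ay":0,"az":0},{"dx":0,"dy":0,"dz":-0.006,"ax":0,"ay":0,"az":0},{"dx":0,"dy":0,"dz":0,"ax":0,"ay":0,"az":0}]'
python3 -m crank '[{"dx":0,"dy":0,"dz":-0.003,"ax":0,"ay":0,"az":0},{"dx":0,"dy":0,"dz":0,"ax":0,"ay":0,"az":0}]'
```

```text
time_s: 28.9
ee_pos: [0.6523, -0.0088, 0.2442]
tool_rot: [[0.002, 1.0, -0.001], [1.0, -0.002, -0.0], [-0.0, -0.001, -1.0]]
wrist_force: [-0.5, 1.5, -2.7]
width: 0.0129
gripper_force: 59.0
time_s: 29.3
ee_pos: [0.6524, -0.0075, 0.2174]
tool_rot: [[-0.0, 1.0, -0.002], [1.0, 0.0, -0.0], [-0.0, -0.002, -1.0]]
wrist_force: [-0.5, 0.6, -2.7]
width: 0.0126
gripper_force: 59.0
time_s: 29.5
ee_pos: [0.6531, -0.0076, 0.2155]
tool_rot: [[-0.0, 1.0, -0.0], [1.0, 0.0, 0.0], [0.0, -0.0, -1.0]]
wrist_force: [-0.2, -0.9, -2.2]
width: 0.0126
gripper_force: 59.0
```

```bash
python3 -m crank '[{"dx":0,"dy":0,"dz":-0.002,"ax":0,"ay":0,"az":0},{"dx":0,"dy":0,"dz":0,"ax":0,"ay":0,"az":0}]'|grep -E "ee|wrist"
python3 -m crank '[{"dx":0,"dy":0,"dz":-0.001,"ax":0,"ay":0,"az":0},{"dx":0,"dy":0,"dz":0,"ax":0,"ay":0,"az":0}]'|grep -E "ee|wrist"
```

```text
ee_pos: [0.6532, -0.0077, 0.2136]
wrist_force: [-0.0, 0.1, -2.5]
ee_pos: [0.6533, -0.0077, 0.2127]
wrist_force: [-0.4, -0.3, -2.2]
```

```bash
python3 -m crank '[{"dx":0,"dy":0,"dz":-0.0015,"ax":0,"ay":0,"az":0},{"dx":0,"dy":0,"dz":0,"ax":0,"ay":0,"az":0}]'|grep -E "ee|wrist"
python3 -m crank '[{"dx":0,"dy":0,"dz":-0.0015,"ax":0,"ay":0,"az":0},{"dx":0,"dy":0,"dz":0,"ax":0,"ay":0,"az":0}]'|grep -E "ee|wrist"
```

```text
ee_pos: [0.6534, -0.0077, 0.2124]
wrist_force: [-7.1, 0.9, 14.9]
ee_pos: [0.6535, -0.0077, 0.2122]
wrist_force: [-15.0, 2.6, 34.0]
```

```bash
python3 -m crank '[{"dx":0,"dy":0,"dz":0.0025,"ax":0,"ay":0,"az":0},{"dx":0,"dy":0,"dz":0,"ax":0,"ay":0,"az":0}]'|grep -E "ee|wrist"
python3 -m crank '[{"dx":0,"dy":0,"dz":0,"ax":0,"ay":0,"az":0},{"dx":0,"dy":0,"dz":0,"ax":0,"ay":0,"az":0},{"dx":0,"dy":0,"dz":0,"ax":0,"ay":0,"az":0},{"dx":0,"dy":0,"dz":0,"ax":0,"ay":0,"az":0}]' 0.035
python3 -m crank '[{"dx":0,"dy":0,"dz":0.01,"ax":0,"ay":0,"az":0},{"dx":0,"dy":0,"dz":0.02,"ax":0,"ay":0,"az":0},{"dx":0,"dy":0,"dz":0.04,"ax":0,"ay":0,"az":0},{"dx":0,"dy":0,"dz":0.05,"ax":0,"ay":0,"az":0},{"dx":-0.01,"dy":-0.04,"dz":0,"ax":0,"ay":0,"az":0},{"dx":-0.01,"dy":-0.045,"dz":0,"ax":0,"ay":0,"az":0},{"dx":-0.01,"dy":-0.045,"dz":0,"ax":0,"ay":0,"az":0},{"dx":-0.01,"dy":-0.045,"dz":0,"ax":0,"ay":0,"az":0}]'
python3 -m crank '[{"dx":-0.01,"dy":-0.045,"dz":0,"ax":0,"ay":0,"az":0},{"dx":-0.008,"dy":-0.045,"dz":0,"ax":0,"ay":0,"az":0},{"dx":0,"dy":-0.04,"dz":0,"ax":0,"ay":0,"az":0},{"dx":0,"dy":-0.02,"dz":0,"ax":0,"ay":0,"az":0},{"dx":0,"dy":0,"dz":0,"ax":0,"ay":0,"az":0},{"dx":0,"dy":0,"dz":0,"ax":0,"ay":0,"az":0}]' 0.06
python3 tin.py pics/t3.png .594 -.334
python3 - <<'E'
from h import *
p,d,I=grab("scene");cv2.imwrite("pics/t4.png",cv2.resize(p[110:330,130:420],(790,600)))
E
```

```text
ee_pos: [0.6534, -0.0077, 0.2126]
wrist_force: [1.4, -0.7, 2.6]
time_s: 30.9
ee_pos: [0.6532, -0.0077, 0.212]
tool_rot: [[0.0, 1.0, -0.0], [1.0, -0.0, -0.0], [-0.0, -0.0, -1.0]]
wrist_force: [0.1, 0.3, 0.7]
width: 0.0354
gripper_force: 0.0
time_s: 31.7
ee_pos: [0.6126, -0.1843, 0.3332]
tool_rot: [[-0.0, 1.0, 0.001], [1.0, 0.0, 0.0], [0.0, 0.001, -1.0]]
wrist_force: [1.0, -0.1, 0.4]
width: 0.0347
gripper_force: 0.0
time_s: 32.3
ee_pos: [0.595, -0.333, 0.3326]
tool_rot: [[0.001, 1.0, 0.0], [1.0, -0.001, 0.0], [0.0, 0.0, -1.0]]
wrist_force: [-0.1, -0.0, 0.8]
width: 0.0602
gripper_force: 0.0
bar z 0.1552261641615907 (1074, array([ 594.6, -333.9]), array([86.8, 12.8]), 89.5, [[588.0, -377.0], [601.0, -377.0], [601.0, -291.0], [589.0, -290.0]])
[ 0.59541407 -0.33202492  0.33244005]
```

View pics/t4.png

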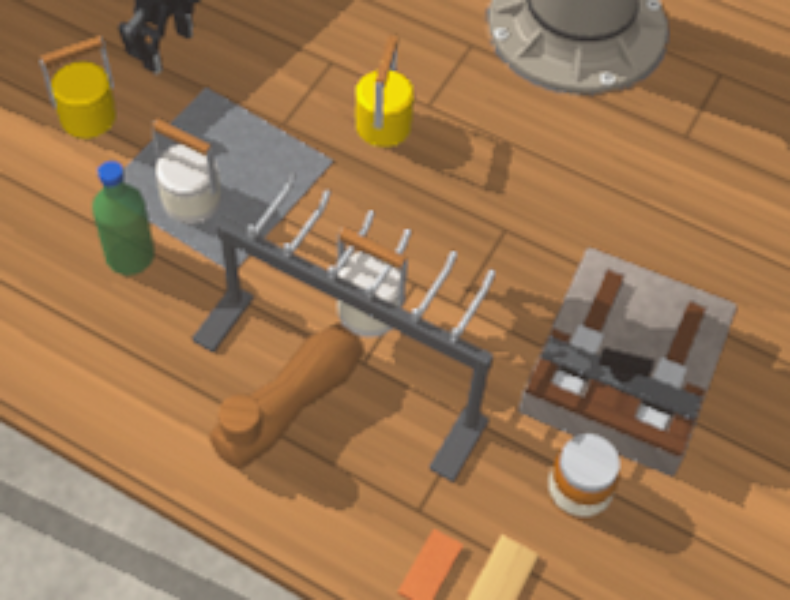

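```bash
python3 -m crank '[{"dx":0,"dy":-0.0015,"dz":-0.03,"ax":0,"ay":0,"az":0},{"dx":0,"dy":0,"dz":-0.04,"ax":0,"ay":0,"az":0},{"dx":0,"dy":0,"dz":-0.04,"ax":0,"ay":0,"az":0},{"dx":0,"dy":0,"dz":-0.035,"ax":0,"ay":0,"az":0},{"dx":0,"dy":0,"dz":-0.02,"ax":0,"ay":0,"az":0},{"dx":0,"dy":0,"dz":-0.015,"ax":0,"ay":0,"az":0},{"dx":0,"dy":0,"dz":0,"ax":0,"ay":0,"az":0}]' 0.06
python3 -m crank '[{"dx":0,"dy":0,"dz":0,"ax":0,"ay":0,"az":0},{"dx":0,"dy":0,"dz":0,"ax":0,"ay":0,"az":0},{"dx":0,"dy":0,"dz":0,"ax":0,"ay":0,"az":0},{"dx":0,"dy":0,"dz":0,"ax":0,"ay":0,"az":0},{"dx":0,"dy":0,"dz":0,"ax":0,"ay":0,"az":0}]' 0 60
python3 -m crank '[{"dx":0,"dy":0,"dz":0.01,"ax":0,"ay":0,"az":0},{"dx":0,"dy":0,"dz":0.03,"ax":0,"ay":0,"az":0},{"dx":-0.02,"dy":0,"dz":0.04,"ax":0,"ay":0,"az":0},{"dx":-0.03,"dy":0,"dz":0.01,"ax":0,"ay":0,"az":0},{"dx":0,"dy":0.02,"dz":0,"ax":0,"ay":0,"az":0},{"dx":0,"dy":0.04,"dz":0,"ax":0,"ay":0,"az":0},{"dx":0,"dy":0.04,"dz":0,"ax":0,"ay":0,"az":0},{"dx":0,"dy":0.04,"dz":0,"ax":0,"ay":0,"az":0}]'
python3 -m crank '[{"dx":0,"dy":0.04,"dz":0,"ax":0,"ay":0,"az":0},{"dx":0,"dy":0.03,"dz":0,"ax":0,"ay":0,"az":0},{"dx":0,"dy":0.005,"dz":0,"ax":0,"ay":0,"az":0},{"dx":0,"dy":0,"dz":0,"ax":0,"ay":0,"az":0},{"dx":0,"dy":0,"dz":0,"ax":0,"ay":0,"az":0}]'
python3 - <<'E'
from h import *
p,d,I=grab("wrist");P=cloud(d,I);C=p.astype(int);X,Y,Z=P[...,0],P[...,1],P[...,2]
m=(Z>.215)&(Z<.262)&(C[...,2]-C[...,0]>40)&(abs(X-.545)<.06)&(abs(Y+.12)<.08)
print(np.median(Z[m]),rectw(I,m,.2456))
E
```

```text
time_s: 33.1
ee_pos: [0.595, -0.3328, 0.1507]
tool_rot: [[-0.001, 1.0, -0.002], [1.0, 0.001, 0.001], [0.001, -0.002, -1.0]]
wrist_force: [-0.9, -0.5, -0.0]
width: 0.0599
gripper_force: 0.0
time_s: 33.6
ee_pos: [0.5955, -0.3345, 0.1534]
tool_rot: [[0.0, 1.0, 0.001], [1.0, -0.0, -0.0], [-0.0, 0.001, -1.0]]
wrist_force: [-1.1, 1.3, 8.0]
width: 0.0124
gripper_force: 59.0
time_s: 34.4
ee_pos: [0.5449, -0.1929, 0.2429]
tool_rot: [[0.001, 1.0, 0.001], [1.0, -0.001, 0.0], [0.0, 0.001, -1.0]]
wrist_force: [1.1, 1.0, -1.9]
width: 0.0125
gripper_force: 59.1
time_s: 34.9
ee_pos: [0.5451, -0.1203, 0.2426]
tool_rot: [[0.001, 1.0, 0.001], [1.0, -0.001, -0.0], [-0.0, 0.001, -1.0]]
wrist_force: [-0.6, -0.2, -2.9]
width: 0.0124
gripper_force: 59.1
0.24454689345686303 (4707, array([ 544.4, -117.3]), array([86.6, 13.6]), 89.7, [[537.0, -161.0], [551.0, -161.0], [551.0, -74.0], [538.0, -74.0]])
```

```bash
python3 -m crank '[{"dx":0.02,"dy":0,"dz":0.001,"ax":0,"ay":0,"az":0},{"dx":0.025,"dy":0,"dz":0,"ax":0,"ay":0,"az":0},{"dx":0.025,"dy":0,"dz":0,"ax":0,"ay":0,"az":0},{"dx":0.025,"dy":0,"dz":0,"ax":0,"ay":0,"az":0},{"dx":0.012,"dy":0,"dz":0,"ax":0,"ay":0,"az":0},{"dx":0,"dy":0,"dz":0,"ax":0,"ay":0,"az":0},{"dx":0,"dy":0,"dz":0,"ax":0,"ay":0,"az":0}]'
python3 -m crank '[{"dx":0,"dy":0,"dz":-0.01,"ax":0,"ay":0,"az":0},{"dx":0,"dy":0,"dz":-0.01,"ax":0,"ay":0,"az":0},{"dx":0,"dy":0,"dz":-0.01,"ax":0,"ay":0,"az":0},{"dx":0,"dy":0,"dz":0,"ax":0,"ay":0,"az":0}]'
python3 -m crank '[{"dx":0,"dy":0,"dz":-0.001,"ax":0,"ay":0,"az":0},{"dx":0,"dy":0,"dz":0,"ax":0,"ay":0,"az":0}]'|grep -E "ee|wrist"
```

```text
time_s: 35.65
ee_pos: [0.6512, -0.1203, 0.2429]
tool_rot: [[0.002, 1.0, -0.001], [1.0, -0.002, -0.0], [-0.0, -0.001, -1.0]]
wrist_force: [-0.7, 0.4, -1.7]
width: 0.0126
gripper_force: 59.1
time_s: 36.05
ee_pos: [0.6517, -0.1191, 0.2124]
tool_rot: [[0.0, 1.0, -0.001], [1.0, -0.0, 0.0], [0.0, -0.001, -1.0]]
wrist_force: [0.2, 0.6, -1.1]
width: 0.013
gripper_force: 59.3
ee_pos: [0.6518, -0.1191, 0.2122]
wrist_force: [-4.3, 1.9, 8.2]
```

Contact with the rods; release, rise straight up and retreat, then check.

```bash
python3 -m crank '[{"dx":0,"dy":0,"dz":0.0005,"ax":0,"ay":0,"az":0},{"dx":0,"dy":0,"dz":0,"ax":0,"ay":0,"az":0},{"dx":0,"dy":0,"dz":0,"ax":0,"ay":0,"az":0},{"dx":0,"dy":0,"dz":0,"ax":0,"ay":0,"az":0},{"dx":0,"dy":0,"dz":0,"ax":0,"ay":0,"az":0}]' 0.035
python3 -m crank '[{"dx":0,"dy":0,"dz":0.01,"ax":0,"ay":0,"az":0},{"dx":0,"dy":0,"dz":0.02,"ax":0,"ay":0,"az":0},{"dx":0,"dy":0,"dz":0.04,"ax":0,"ay":0,"az":0},{"dx":0,"dy":0,"dz":0.05,"ax":0,"ay":0,"az":0},{"dx":-0.03,"dy":-0.03,"dz":0.04,"ax":0,"ay":0,"az":0},{"dx":-0.04,"dy":-0.03,"dz":0.03,"ax":0,"ay":0,"az":0},{"dx":-0.04,"dy":-0.03,"dz":0,"ax":0,"ay":0,"az":0},{"dx":-0.03,"dy":-0.03,"dz":0,"ax":0,"ay":0,"az":0}]'
python3 -m crank '[{"dx":0,"dy":0,"dz":0,"ax":0,"ay":0,"az":0},{"dx":0,"dy":0,"dz":0,"ax":0,"ay":0,"az":0},{"dx":0,"dy":0,"dz":0,"ax":0,"ay":0,"az":0},{"dx":0,"dy":0,"dz":0,"ax":0,"ay":0,"az":0}]'
python3 - <<'E'
from h import *
p,d,I=grab("scene");q,_,_=grab("side")
P=cloud(d,I);C=p.astype(int);X,Y,Z=P[...,0],P[...,1],P[...,2]
for y in(-.005,-.119):
    m=(Z>.195)&(Z<.23)&(C[...,2]-C[...,0]>40)&(abs(X-.65)<.06)&(abs(Y-y)<.055);print(m.sum(),rectw(I,m,.214))
a=cv2.resize(p[120:300,150:420],(600,400));b=cv2.resize(q[120:300,170:350],(400,400))[:, :]
cv2.imwrite("pics/f.png",cv2.resize(np.hstack([a,b]),(800,320)))
E
```

```text
time_s: 36.75
ee_pos: [0.6522, -0.1192, 0.2126]
tool_rot: [[0.0, 1.0, -0.0], [1.0, -0.0, -0.0], [-0.0, -0.0, -1.0]]
wrist_force: [-0.7, -0.0, -0.4]
width: 0.0347
gripper_force: 0.0
time_s: 37.55
ee_pos: [0.5201, -0.2323, 0.3941]
tool_rot: [[0.001, 1.0, 0.002], [1.0, -0.001, 0.001], [0.001, 0.002, -1.0]]
wrist_force: [1.0, -0.6, 0.6]
width: 0.0349
gripper_force: 0.0
time_s: 37.95
ee_pos: [0.5229, -0.2298, 0.3926]
tool_rot: [[-0.001, 1.0, -0.0], [1.0, 0.001, -0.0], [-0.0, -0.0, -1.0]]
wrist_force: [0.4, -0.0, -0.1]
width: 0.0349
gripper_force: 0.0
146 (139, array([655.2,  -6.2]), array([89.9, 22.2]), 89.5, [[644.0, -51.0], [666.0, -51.0], [667.0, 39.0], [644.0, 39.0]])
130 (126, array([ 650.9, -118.2]), array([89. , 19.2]), 89.7, [[641.0, -163.0], [660.0, -163.0], [661.0, -74.0], [642.0, -74.0]])
```

View pics/f.png

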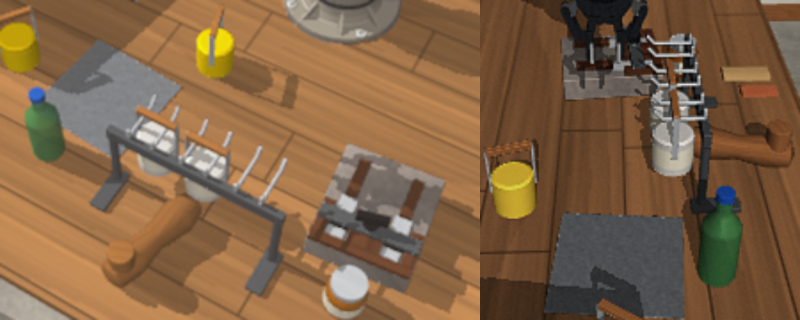

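```bash
python3 -c "
from cell import close_job;print(close_job())"
```

```text
the job is handed in; nothing more can be done
None
```

I handed the job in at about 38 s of the 210 s limit; handing in returned no verdict, so I don't know the judged result. Both knives are home in their own channels with the knob fully tightened, both white tins hang upright on hooks 0 and 1, and the yellow look-alikes, shoe last, bottle and jar were not touched.

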